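# Gauge a divider post: go gap, no-go gap, then back in the drawer

### The job

Check the purple-capped divider post on the two gauge gates: holding it upright with its foot low, push it from the flared side all the way through the green-marked go gap and out of the back, then try it in the red-marked no-go gap from its flared side, leaning on it at about 8 newtons for a full second while the gap stops it. Never push the post on either gate with more than 20 newtons. Then stand it fully down in the white socket in the open drawer, let go, and leave everything else where it is.

Things in the scene. Friction and masses are not known exactly. Their poses are not given: they have to be found in the camera images.
- post: Divider post to be gauged: round aluminium pin 18 mm in diameter, 95 mm tall over all, with a purple square grip cap 22 x 22 mm from 65 to 95 mm height (cap faces square to the body's x and y). Foot has a 2 mm chamfer. 60 to 130 g. Origin: centre of its foot; z up along the post. Starts upright in one of the two wells of the rest block.
- spare_post: Bystander: an equal post with a WHITE cap, in the other well of the rest block, 85 mm from the first. Origin and axes as for the post. Leave it alone.
- rest_block: Fixed wooden block 50 (x) x 140 (y) x 16 mm high with two wells 23 mm wide, at y = +42.5 and -42.5 mm, well floor 4 mm above the worktop. Origin: centre of its underside.
- go_gate: Go gauge, green marks, fixed. Origin: centre of the underside of its 110 (x) x 100 (y) x 5 mm base plate; +x is the push direction. Two jaws 8 to 58 mm high, x -15 to +15 mm, gap 20 mm wide, with lead-ins flaring at 30 degrees to x for 16 mm ahead of that (mouth 38 mm wide at x = -31 mm). Post is through when its axis is 30 to 80 mm beyond the origin along +x, still low.
- go_entry (a point): Point ahead of the flared mouth of the go gap, 65 mm before the gate's origin, 13 mm above the worktop: a good place for the post's foot (keep it 8 to 20 mm above the worktop, over the base plate, cap above the jaws). x: push direction. The jaws float sideways with 2 N friction, +-8 mm, and start up to 5 mm off centre (not in the readings): the post shifts them by its push on the flare, 3 to 10 N.
- go_exit (a point): Point behind the go gap, 50 mm beyond the gate's origin along +x, 13 mm above the worktop: where the post's foot is well through.
- nogo_gate: No-go gauge, red marks, fixed; base plate, origin and axes as the go gauge (+x push direction). Two jaws 8 to 58 mm high, 14 mm gap that cannot take the post, 10 mm long 45 degree flare ahead (mouth 34 mm). Jaws sit on a spring of 2.5 N/mm in x, 8 mm travel, then a hard stop. Their rest place varies +-14 mm and is not in the readings: first touch with the post's axis at x = -35 to -7 mm.
- nogo_entry (a point): Point ahead of the flared mouth of the no-go gap, 65 mm before the gate's origin, 13 mm above the worktop, a good place for the post's foot. x: push direction. Find the contact by force. A proper try is 5 to 12 N on the jaws (aim at 8) for at least half a second, post upright, low (foot 8 to 20 mm above the worktop) and on the gate's centre line. Over 20 N is too much.
- socket (a point): Centre of the bottom of the white socket ring in the open drawer, 13 mm above the worktop: ring 36 mm outside, well 24 mm wide, 22 mm deep. Drawer walls, clear dividers and cups in it reach at most 70 mm above the worktop; the counter (85 mm high) begins at least 55 mm beyond the socket. Site x points into the counter. The drawer is stiff (25 N) and should stay as it is.
- purple_cup: Bystander: purple polypropylene cup, 76 mm wide, 75 mm high. Origin at its underside's centre.
- saucer: Bystander: white porcelain saucer, 140 mm wide, 18 mm high. Origin at its underside's centre.
- scoop: Bystander: aluminium scoop lying down, 150 mm long, 50 mm high, mouth to its own +x. Origin on the worktop under the bowl's back end.
- canister: Bystander: closed steel canister, 100 mm wide, 130 mm high. Origin at its underside's centre.
- nut_jar: Bystander: amber glass jar with wooden lid, 72 mm wide, 100 mm high. Origin at its underside's centre.
- dip_bowl: Bystander: small blue bowl, 90 mm wide, 40 mm high. Origin at its underside's centre.
Mind the look-alikes: they are no part of the job. Leave any black look-alike of the post alone.

How it is judged (in metres and radians):
On the way, in this order (a step that is already met when the one before it is completed fails the run):
1. the post is held low and upright in front of the go gap (x of post in the frame of go_gate between -0.09 and -0.03 m and y of post in the frame of go_gate between -0.02 and 0.02 m and z of post in the frame of go_gate between 0.004 and 0.032 m and angle between post's own z axis and vertical below 0.2 rad).
2. the post is between the go jaws, low and upright (x of post in the frame of go_gate between -0.012 and 0.012 m and y of post in the frame of go_gate between -0.012 and 0.012 m and z of post in the frame of go_gate between 0.004 and 0.032 m and angle between post's own z axis and vertical below 0.2 rad).
3. the post has come out of the back of the go gap, still low and upright (x of post in the frame of go_gate between 0.028 and 0.09 m and y of post in the frame of go_gate between -0.02 and 0.02 m and z of post in the frame of go_gate between 0.004 and 0.032 m and angle between post's own z axis and vertical below 0.2 rad).
4. the post leans on the no-go jaws from the front with 5 to 12 N for half a second and is stopped, low and upright (contact force between post and nogo_gate between 5 and 12 N and x of post in the frame of nogo_gate between -0.045 and 0.004 m and y of post in the frame of nogo_gate between -0.008 and 0.008 m and z of post in the frame of nogo_gate between 0.004 and 0.032 m and angle between post's own z axis and vertical below 0.2 rad), for 0.5 s.
At the end, for the whole second after the job is handed in: The post stands released and at rest in the drawer socket: foot within 6 mm sideways of the socket's centre and less than 4 mm above its bottom, tilted less than 0.12 rad (horizontal distance between post and socket below 0.006 m and z of post in the frame of socket below 0.004 m and angle between post's own z axis and vertical below 0.12 rad and linear speed of post below 0.02 m/s and contact force between the fingers and post below 0.1 N); the robot touches nothing.
It fails at once if the post pushes on the go gate with more than 20 N (contact force between post and go_gate above 20 N).
It fails at once if the post pushes on the no-go gate with more than 20 N (contact force between post and nogo_gate above 20 N).
It fails at once if the post is forced through the no-go gap (x of post in the frame of nogo_gate between 0.005 and 0.04 m and y of post in the frame of nogo_gate between -0.008 and 0.008 m and z of post in the frame of nogo_gate below 0.032 m).
It fails at once if the drawer is shifted by more than 15 mm (distance of socket from where it was at the start of the episode above 0.015 m).
It fails at once if a bystander (spare post, cup, saucer, scoop, canister, jar or bowl) is moved by more than 30 mm (distance of any of spare_post, purple_cup, saucer, scoop, canister, nut_jar, dip_bowl from where it was at the start of the episode above 0.03 m).
It also fails if it takes over 72 s, if anything falls off the work surface, if the arm or the gripper's body presses on something with over 40 N, if the wrist force passes 120 N, or if a joint passes its speed limit or range.

### The arm

A 6-joint arm with a two-finger parallel gripper is mounted at the origin on the work surface. World frame = base frame: x ahead of the robot, y to its left, z up, the work surface at z = 0. Lengths are in mm, angles in degrees, forces in N, time in s.
With the tool pointing down it reaches from about 300 to 750 mm from the base axis. Payload 8.5 kg.
Tool frame: the origin (TCP) lies midway between the tips of the shut fingers; the grasp point (between the pads) lies 19 mm behind it (r.grip_point_offset is the distance from the TCP to the grasp point, in mm); x points along the fingers, y is the direction in which the jaws open and shut, and the axes are right-handed (so a half turn about x gives the same grasp; the last joint's range is limited). The gripper opens to 85 mm and grips with 20 to 120 N. Pads are 22 mm wide; open, the fingers measure 114 mm over their backs; the gripper's body (76 mm by 85 mm) begins 54 mm behind the grasp point. The pads swing forward as they close: fully open they stand 13 mm farther back than shut.
Start: joints at [-86.591, 21.807, 74.336, -0, 83.858, -12.336], TCP at [149.24, -529.347, 231.322] pointing down, gripper open.
Joint ranges: [-178.18, 178.18], [-50.72, 133.34], [12.68, 142.11], [-81.47, 261.47], [9.98, 163.14], [-165.26, 165.26]. Speed limits (degrees/s): [136.94, 136.94, 180, 180, 180, 180].

### API

Orientations are given as [roll, pitch, yaw] about the fixed x, y, z axes, in that order (R = Rz(yaw) Ry(pitch) Rx(roll)).
In Python, from station import r gives the robot as it stands.
- The arm moves only by the tool apply_moves, never from a script. Its argument "steps" is a list of rows, each an object of numbers: "tx", "ty", "tz": the shift along the tool's x, y, z in m; "yaw": the turn about the tool's x in rad; "jaw": the opening, from 0 (shut) to 1 (fully open). A call has 1 to 20 rows; each row shifts and turns the commanded pose from where the row before left it, along the tool's axes as they then stand; what a row does not reach is not made up. A row lasts 1/10 s, in which the tool goes at most 50 mm and 8.59 degrees, less where a joint would pass 70% of its speed; a pose out of reach is approached as far as the arm can. A call is refused whole if a number of a shift passes 0.05 or a number of a turn 0.15, either way. A call with a gripper value outside its range is refused whole. The fingers move at their own pace and stop on an object; the grip force is fixed at half the most. Time passes only in rows, so rows that do not move let the fingers close. It gives the time, the measured TCP pose, the force and the opening at its end, in the units of the state.
- r.get_state(): the state, without advancing time (a new reading comes with each control period).
- r.read_camera(name): name is "scene" or "top" or "wrist"; returns a dict with "pixels" (384x512x3 uint8, blue, green, red), "K" (3x3 intrinsics, pixels), "R" (3x3) and "t" (3): a world point X has camera coordinates R X + t; the wrist camera has in their place "tool_from_camera" (4x4, takes a point from camera to tool coordinates, whose origin is the TCP and whose axes are the tool frame's). Camera axes: x right, y down, z forward; pixel columns grow to the right and rows downward; lengths in mm; the calibration is good to about 2 mm. A picture is of the moment at which its call begins: read the wrist's pose just before it. There is no depth.
- r.close_job(): hands the job in, once; it reports no verdict.
Trained networks look in the newest picture that a camera, given by its name, has taken for a name from the list of things; names that differ only in an ending like _2 or _b are one class to them, and where a whole thing is asked for, a point or a joint stands for the part that bears it (a point fixed in the world has none). Each returns a list of dicts, best first, with "p" (0 to 1); they miss things now and then, are a little off and sometimes report something else, mostly with a low value. They report only what shows in the picture. A call takes as long as a camera call. They do not tell look-alikes from the thing itself.
- r.look_for(camera, query): "extent" ([left, top, width, height] as shares, 0 to 1, of the picture: columns of its width, rows of its height, round what is visible of it).
- r.trace(camera, query): "region" (384x512 bool, what is visible of it) and "extent" ([left, top, width, height] as shares, 0 to 1, of the picture: columns of its width, rows of its height, round what is visible of it).
- r.tip_of(camera, query): "point" ([column, row] as shares, 0 to 1, of the picture: columns of its width, rows of its height: a listed point, or the origin of a listed thing).
The state is a dict: "time_s": time; "joint_pos": joint angles; "qvel": joint speeds; "tau": joint torques, N m; "tcp_pos": TCP position; "tcp_rot": TCP orientation; "ft_force": force on the tool from outside, world axes, zero at the start; "wrist_torque": the same for the moment, N m; "grip_width": opening from 0.0 (shut) to 1.0 (fully open).
Only numpy, scipy, OpenCV 4.12 (cv2) and the standard library are available. Lean on these libraries where they do the work, as an engineer would, in place of code of your own. Each camera call takes 0.05 s, during which the arm holds its last target.

## Working session

There is one attempt and no reset: what is moved stays moved. The work goes in short steps, Python scripts to look and compute and a tool call to move; the robot and the scene stay as the last step left them, time stands still between calls to the robot, and variables do not carry over. Pictures are saved under pics/ and viewed, and the job is handed in when it is done.

Besides the shell and the picture viewer there is one more tool, called as name(argument=value, ...), one argument or row to a line, values as JSON. apply_moves: Moves the arm, as the interface text tells. Its arguments: {"type":"object","properties":{"steps":{"type":"array"}},"required":["steps"]}

```bash
mkdir -p pics; ls
python3 - <<'E'
from station import r
import cv2
print(r.get_state())
for c in ("scene","top","wrist"):
    d=r.read_camera(c); cv2.imwrite(f"pics/{c}0.png",d["pixels"])
    print(c,{k:v.tolist() for k,v in d.items() if k!="pixels"})
E
```

```text
pics
{'time_s': 0.0, 'joint_pos': array([-8.65916184e+01,  2.18411576e+01,  7.43858990e+01,  5.37755422e-04,
        8.38579487e+01, -1.23355132e+01]), 'qvel': array([ 0.00079392, -0.06693296,  0.01052011,  0.13214967,  0.02856498,
        0.03283965]), 'tau': array([ 1.45513812e-03, -4.48455155e+01, -2.31279248e+01, -8.12442909e-05,
        4.76553803e-03, -3.11947801e-06]), 'tcp_pos': array([ 149.22024527, -529.06007888,  230.70346982]), 'tcp_rot': array([-102.69583167,   89.91499315,   93.04800523]), 'ft_force': array([-0.2917726 ,  0.98682028, -0.23011015]), 'wrist_torque': array([-0.00622773, -0.00342903,  0.00585059]), 'grip_width': 0.9984972238132414}
scene {'K': [[411.8584857944293, 0.0, 258.515342923217], [0.0, 411.8584857944293, 192.83953385648363], [0.0, 0.0, 1.0]], 'R': [[-0.7885650553625464, 0.6147841123880589, -0.014340453838381765], [0.4264000248181288, 0.5298297294173122, -0.7331190057969286], [-0.4431119184767696, -0.5842267992661789, -0.6799491706907453]], 't': [498.5490474604924, -135.18215579012164, 1415.028024733286]}
top {'K': [[400.1891162105711, 0.0, 254.16071793687007], [0.0, 400.1891162105711, 186.54044517903566], [0.0, 0.0, 1.0]], 'R': [[-0.0280276751860271, -0.9992943122866418, 0.02500653625023436], [-0.9950257055019788, 0.02549812139037293, -0.09630000620898839], [0.09559442878094916, -0.02758121166898817, -0.9950381811513138]], 't': [-95.09723697018504, 526.7415762371133, 1072.1925321095691]}
wrist {'K': [[345.9258453703134, 0.0, 258.8113321764447], [0.0, 345.9258453703134, 193.50831918079163], [0.0, 0.0, 1.0]], 'tool_from_camera': [[0.0004165108576277695, -0.31465618366950676, 0.94920562187402, -142.8779306311976], [0.9999999104246299, 0.00020252880043438853, -0.0003716622328829829, -0.18202533086375539], [-7.529565615078585e-05, 0.9492056916499312, 0.3146562398395073, -81.2145985088222], [0.0, 0.0, 0.0, 1.0]]}
```

View pics/scene0.png

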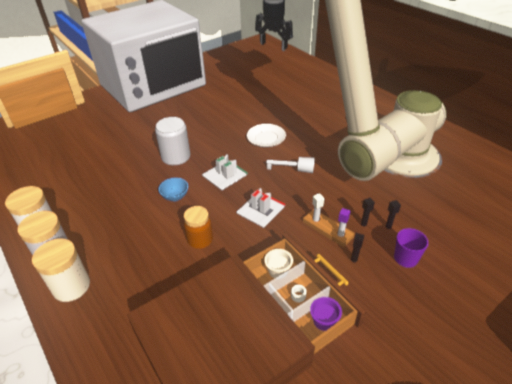

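View pics/top0.png

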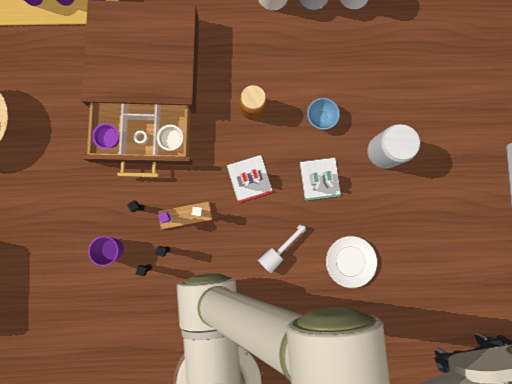

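View pics/wrist0.png

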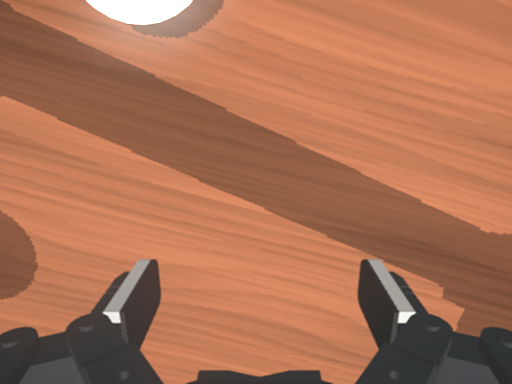

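Run:
```python
from station import r
import numpy as np
for c in ("top","scene"):
  for q in ("post","spare_post","rest_block","go_gate","go_entry","go_exit","nogo_gate","nogo_entry","socket","purple_cup","canister","nut_jar","scoop","saucer","dip_bowl"):
    t=r.tip_of(c,q); l=r.look_for(c,q)
    print(c,q,[(np.round(x["point"]*np.array([512,384]),1).tolist(),round(float(x["p"]),2)) for x in t[:3]],[(np.round(np.array(x["extent"])*[512,384,512,384]).tolist(),round(float(x["p"]),2)) for x in l[:3]])
print(r.get_state()["time_s"])
```

```text
top post [([109.2, 247.9], 0.73), ([140.9, 206.7], 0.6), ([172.5, 217.8], 0.44)] [([130.0, 201.0, 17.0, 12.0], 0.72), ([163.0, 212.0, 10.0, 10.0], 0.51), ([135.0, 266.0, 15.0, 12.0], 0.43)]
top spare_post [([322.2, 182.0], 0.5), ([201.5, 212.7], 0.43)] [([189.0, 208.0, 11.0, 10.0], 0.66), ([298.0, 157.0, 44.0, 44.0], 0.26)]
top rest_block [([182.6, 214.4], 0.56), ([324.0, 198.8], 0.2)] [([159.0, 201.0, 54.0, 28.0], 0.74), ([301.0, 156.0, 37.0, 42.0], 0.47)]
top go_gate [([322.7, 179.0], 0.84)] [([302.0, 160.0, 39.0, 39.0], 0.93)]
top go_entry [([322.6, 204.4], 0.93)] [([300.0, 159.0, 40.0, 40.0], 0.62)]
top go_exit [([324.0, 160.6], 0.64)] [([305.0, 158.0, 36.0, 46.0], 0.56)]
top nogo_gate [([248.2, 178.6], 0.72), ([172.9, 215.8], 0.56)] [([230.0, 155.0, 40.0, 47.0], 0.78)]
top nogo_entry [([185.2, 215.4], 0.55)] [([225.0, 154.0, 51.0, 49.0], 0.63)]
top socket [([143.3, 139.9], 0.56), ([317.8, 183.0], 0.34)] [([82.0, 103.0, 112.0, 76.0], 0.75)]
top purple_cup [([110.9, 250.2], 0.89)] []
top canister [([382.7, 149.2], 0.81)] [([369.0, 126.0, 50.0, 41.0], 0.56), ([240.0, 84.0, 25.0, 36
[... 1273 characters left out ...]
74.4], 0.61)] [([238.0, 191.0, 47.0, 36.0], 0.68)]
scene socket [([302.4, 297.6], 0.66), ([235.4, 163.3], 0.64), ([226.5, 172.3], 0.44)] [([241.0, 232.0, 122.0, 119.0], 0.86)]
scene purple_cup [([405.0, 259.6], 0.82)] [([395.0, 226.0, 34.0, 40.0], 0.69)]
scene canister [([175.4, 153.3], 0.82)] [([157.0, 117.0, 33.0, 46.0], 0.79)]
scene nut_jar [([198.4, 235.8], 0.87)] [([181.0, 205.0, 31.0, 48.0], 0.88)]
scene scoop [([294.9, 169.1], 0.77), ([224.5, 175.5], 0.16)] [([267.0, 156.0, 45.0, 17.0], 0.82)]
scene saucer [([265.2, 137.4], 0.92)] []
scene dip_bowl [([174.0, 197.3], 0.89)] [([395.0, 229.0, 34.0, 37.0], 0.74), ([301.0, 214.0, 54.0, 30.0], 0.66), ([159.0, 179.0, 29.0, 20.0], 0.62)]
3.15
```

```bash
cat > h.py <<'E'
import numpy as np, cv2
from scipy.spatial.transform import Rotation as Ro
from scipy.optimize import least_squares
def cam(d,st=None):
    K=np.array(d["K"])
    if "R" in d: return K,np.array(d["R"]),np.array(d["t"])
    T=np.array(d["tool_from_camera"]); W=np.eye(4)
    W[:3,:3]=Ro.from_euler("xyz",st["tcp_rot"],degrees=True).as_matrix(); W[:3,3]=st["tcp_pos"]
    C=np.linalg.inv(W@T); return K,C[:3,:3],C[:3,3]
def proj(c,X):
    K,R,t=c; p=(np.atleast_2d(X)@R.T+t)@K.T; return p[:,:2]/p[:,2:]
def onz(c,uv,z):
    K,R,t=c; uv=np.atleast_2d(uv); d=np.c_[uv,np.ones(len(uv))]@np.linalg.inv(K).T@R
    o=-R.T@t; s=(z-o[2])/d[:,2]; return o+s[:,None]*d
E
python3 - <<'E'
from station import r
from h import *
d=r.read_camera("top");c=cam(d);np.set_printoptions(precision=1,suppress=True)
s=cam(r.read_camera("scene"))
print("purple top",onz(c,[168,217],97)-0, onz(c,[165,217],97))
print("white",onz(c,[197,212],97))
print("go", onz(c,[[322.7,179]],0),onz(s,[[227.3,174.2]],0))
print("goentry",onz(c,[[322.6,204.4]],13),onz(s,[[240.2,163]],13),"exit",onz(c,[[324,160.6]],13),onz(s,[[213.9,178.1]],13))
print("nogo", onz(c,[[248.2,178.6]],0),onz(s,[[262.6,209.8]],0),"entry",onz(s,[[272.7,194.3]],13))
print("sock",onz(c,[[140.5,137]],35),onz(s,[[299,291]],35))
print("rb",onz(c,[[182.6,214.4]],0),onz(s,[[325,231.5]],0))
p=d["pixels"]
cv2.imwrite("pics/tA.png",cv2.resize(p[145:215,220:350],None,fx=6,fy=6,interpolation=cv2.INTER_CUBIC))
cv2.imwrite("pics/tB.png",cv2.resize(p[90:240,80:220],None,fx=4,fy=4,interpolation=cv2.INTER_CUBIC))
E
```

```text
purple top [[445.2 113.5  97. ]] [[445.5 121.   97. ]]
white [[455.9  40.   97. ]]
go [[ 543.  -304.5    0. ]] [[ 535.2 -290.7    0. ]]
goentry [[ 470.6 -298.4   13. ]] [[ 476.9 -297.9   13. ]] exit [[ 593.5 -307.9   13. ]] [[ 587.6 -288.5   13. ]]
nogo [[549.5 -93.8   0. ]] [[546.9 -89.7  -0. ]] entry [[ 489.5 -112.4   13. ]]
sock [[667.4 198.4  35. ]] [[669. 204.  35.]]
rb [[453.8  91.3   0. ]] [[463.3  87.5   0. ]]
```

View pics/tA.png

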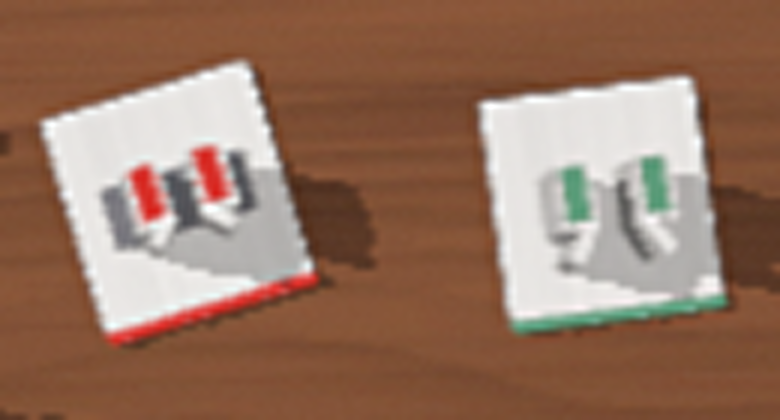

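View pics/tB.png

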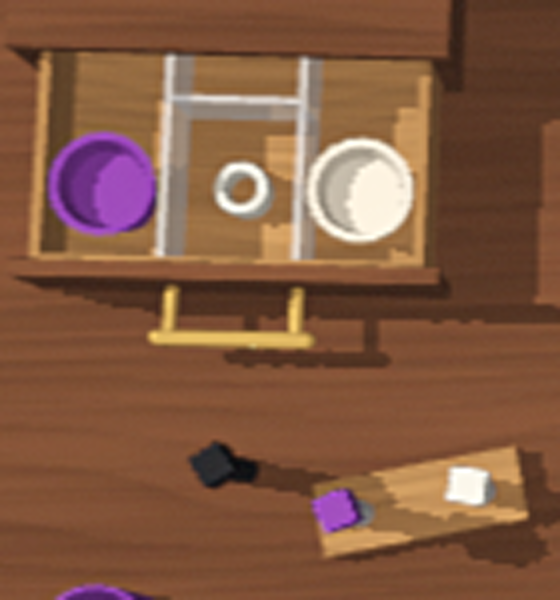

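Run:
```python
from station import r
from h import *
np.set_printoptions(precision=2,suppress=True)
d=r.read_camera("top");c=cam(d)
st=r.get_state();print(Ro.from_euler("xyz",st["tcp_rot"],degrees=True).as_matrix())
def fit(q):
    uv=np.array(q)/6+[220,145]; X=onz(c,uv,5)
    M=np.array([[55,50],[55,-50],[-55,-50],[-55,50]])
    f=lambda p:((M@np.array([[np.cos(p[2]),np.sin(p[2])],[-np.sin(p[2]),np.cos(p[2])]])+p[:2])-X[:,:2]).ravel()
    s=least_squares(f,[*X[:,:2].mean(0),0.1]);print(s.x[:2],np.degrees(s.x[2]),s.fun);return s.x
for q in ([(478,102),(690,78),(726,303),(514,330)],[(42,122),(247,62),(317,280),(110,342)]):
    p=fit(q); R=np.array([np.cos(p[2]),np.sin(p[2])]); print("entry",p[:2]-65*R,"exit",p[:2]+50*R)
print("purple",onz(c,[164.25,217.5],99),"white",onz(c,[80+468/4,90+485/4],99))
# block corners z=16: 
X=onz(c,np.array([(312,487),(518,447),(527,518),(326,557)])/4+[80,90],16);print(X, X.mean(0))
# drawer ring top
print(onz(c,np.array([242,188])/4+[80,90],35))
# drawer front edge line
X=onz(c,np.array([(20,275),(438,280)])/4+[80,90],60);print(X)
```

```text
[[ 0.    0.27 -0.96]
 [ 0.   -0.96 -0.27]
 [-1.   -0.   -0.  ]]
[ 543.23 -296.86] 6.009170149538826 [ 0.29 -1.08  1.73  0.34 -0.78  0.69 -1.24  0.05]
entry [ 478.59 -303.66] exit [ 592.96 -291.63]
[549.04 -98.34] 15.525262008899398 [ 0.78 -0.28  1.39  0.26 -0.89  0.43 -1.27 -0.41]
entry [ 486.41 -115.74] exit [597.22 -84.96]
purple [[444.19 122.55  99.  ]] white [[457.74  39.75  99.  ]]
[[462.42 155.85  16.  ]
 [486.1   14.71  16.  ]
 [437.2    9.4   16.  ]
 [414.47 146.6   16.  ]] [450.05  81.64  16.  ]
[[667.39 198.41  35.  ]]
[[606.29 338.19  60.  ]
 [596.33  62.26  60.  ]]
```

apply_moves(
  steps=[
    {"ty": -0.019,"tz": -0.043},
    {"ty": -0.019,"tz": -0.043},
    {"ty": -0.019,"tz": -0.043},
    {"ty": -0.019,"tz": -0.043},
    {"ty": -0.019,"tz": -0.043},
    {"ty": -0.019,"tz": -0.043},
    {"ty": -0.019,"tz": -0.043},
    {"ty": -0.019,"tz": -0.043},
    {"ty": -0.019,"tz": -0.043},
    {"ty": -0.019,"tz": -0.043},
    {"ty": -0.019,"tz": -0.043},
  ],
)

```text
$.steps[0]: bad value
```

apply_moves(
  steps=[
    {"yaw": -0.14},
    {"yaw": -0.14},
    {"yaw": -0.14},
    {"yaw": -0.14},
    {"yaw": -0.14},
    {"yaw": -0.14},
    {"yaw": -0.14},
    {"yaw": -0.14},
    {"yaw": -0.14},
    {"yaw": -0.14},
    {},
  ],
)

```text
$.steps[0]: bad value
```

```bash
cat > snap.py <<'E'
import sys,pickle
from station import r
from h import *
n=sys.argv[1]; st=r.get_state(); d=r.read_camera("wrist")
pickle.dump((st,d),open(n+".pkl","wb")); cv2.imwrite(f"pics/{n}.png",d["pixels"])
R=Ro.from_euler("xyz",st["tcp_rot"],degrees=True).as_matrix()
np.set_printoptions(precision=2,suppress=True)
print(st["time_s"],st["tcp_pos"],"alpha",np.degrees(np.arctan2(R[1,1],R[0,1])),"tilt",R[:,0],st["ft_force"],st["grip_width"],st["joint_pos"])
E
python3 snap.py w1
```

```text
3.3 [ 149.25 -529.34  231.31] alpha -74.25404551445395 tilt [ 0.  0. -1.] [-1.    0.07  0.36] 0.9976688858878675 [-86.59  21.81  74.34   0.    83.86 -12.34]
```

View pics/w1.png

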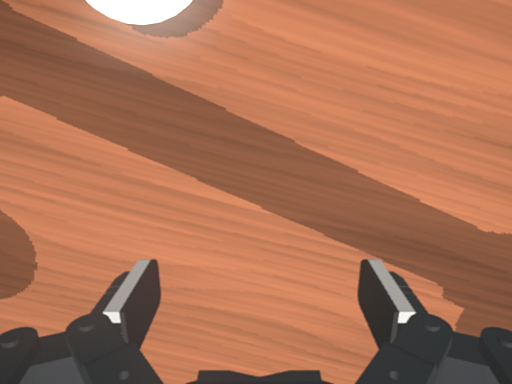

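apply_moves(
  steps=[
    {"tx": 0,"ty": -0.019,"tz": -0.043,"yaw": 0,"jaw": 1},
    {"tx": 0,"ty": -0.019,"tz": -0.043,"yaw": 0,"jaw": 1},
    {"tx": 0,"ty": -0.019,"tz": -0.043,"yaw": 0,"jaw": 1},
    {"tx": 0,"ty": -0.019,"tz": -0.043,"yaw": 0,"jaw": 1},
    {"tx": 0,"ty": -0.019,"tz": -0.043,"yaw": 0,"jaw": 1},
    {"tx": 0,"ty": -0.019,"tz": -0.043,"yaw": 0,"jaw": 1},
    {"tx": 0,"ty": -0.019,"tz": -0.043,"yaw": 0,"jaw": 1},
    {"tx": 0,"ty": -0.019,"tz": -0.043,"yaw": 0,"jaw": 1},
    {"tx": 0,"ty": -0.019,"tz": -0.043,"yaw": 0,"jaw": 1},
    {"tx": 0,"ty": -0.019,"tz": -0.043,"yaw": 0,"jaw": 1},
    {"tx": 0,"ty": -0.019,"tz": -0.043,"yaw": 0,"jaw": 1},
  ],
)

```text
time_s: 4.45
tcp_pos: [549.1, -198.3, 231.4]
tcp_rot: [118.5, 90.0, -45.8]
ft_force: [0.8, -0.7, -0.5]
grip_width: 0.998
```

apply_moves(
  steps=[
    {"tx": 0,"ty": 0,"tz": 0,"yaw": -0.14,"jaw": 1},
    {"tx": 0,"ty": 0,"tz": 0,"yaw": -0.14,"jaw": 1},
    {"tx": 0,"ty": 0,"tz": 0,"yaw": -0.14,"jaw": 1},
    {"tx": 0,"ty": 0,"tz": 0,"yaw": -0.14,"jaw": 1},
    {"tx": 0,"ty": 0,"tz": 0,"yaw": -0.14,"jaw": 1},
    {"tx": 0,"ty": 0,"tz": 0,"yaw": -0.14,"jaw": 1},
    {"tx": 0,"ty": 0,"tz": 0,"yaw": -0.14,"jaw": 1},
    {"tx": 0,"ty": 0,"tz": 0,"yaw": -0.14,"jaw": 1},
    {"tx": 0,"ty": 0,"tz": 0,"yaw": -0.14,"jaw": 1},
    {"tx": 0,"ty": 0,"tz": 0,"yaw": -0.14,"jaw": 1},
    {"tx": 0,"ty": 0,"tz": 0,"yaw": 0,"jaw": 1},
  ],
)

```text
time_s: 5.55
tcp_pos: [547.8, -199.8, 231.3]
tcp_rot: [-129.8, 90.0, 146.2]
ft_force: [0.2, 0.3, 1.1]
grip_width: 1.002
```

```bash
python3 snap.py w2
```

```text
5.55 [ 547.78 -199.85  231.3 ] alpha 6.027531521076248 tilt [-0.  0. -1.] [0.21 0.26 1.13] 1.0018876683290563 [-31.67  25.17  68.86   0.    85.97 -37.7 ]
```

View pics/w2.png

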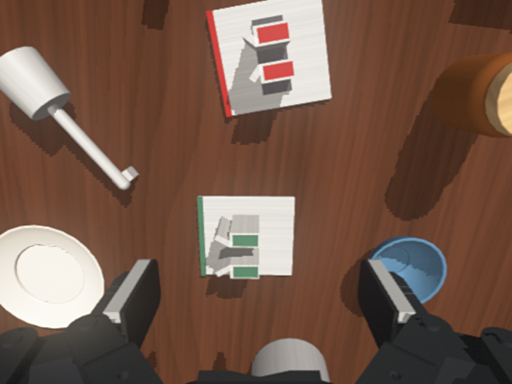

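```bash
cat > ana.py <<'E'
import pickle
from h import *
st,d=pickle.load(open("w2.pkl","rb")); p=d["pixels"]
cv2.imwrite("pics/w2a.png",cv2.resize(p[180:290,180:310],None,fx=6,fy=5.4,interpolation=cv2.INTER_CUBIC) if 0 else cv2.resize(p[185:285,185:305],None,fx=6,fy=6,interpolation=cv2.INTER_CUBIC))
cv2.imwrite("pics/w2b.png",cv2.resize(p[0:120,200:340],None,fx=5,fy=5,interpolation=cv2.INTER_CUBIC))
E
python3 ana.py
```

```text
(no output)
```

View pics/w2a.png

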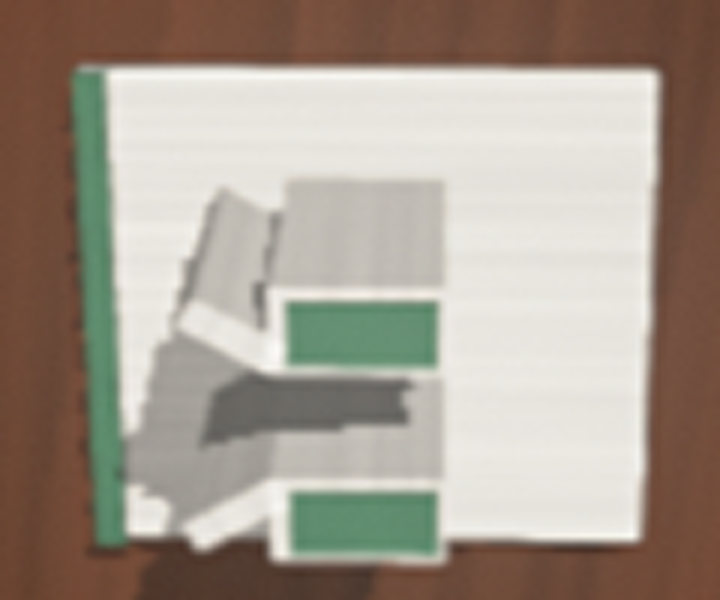

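View pics/w2b.png

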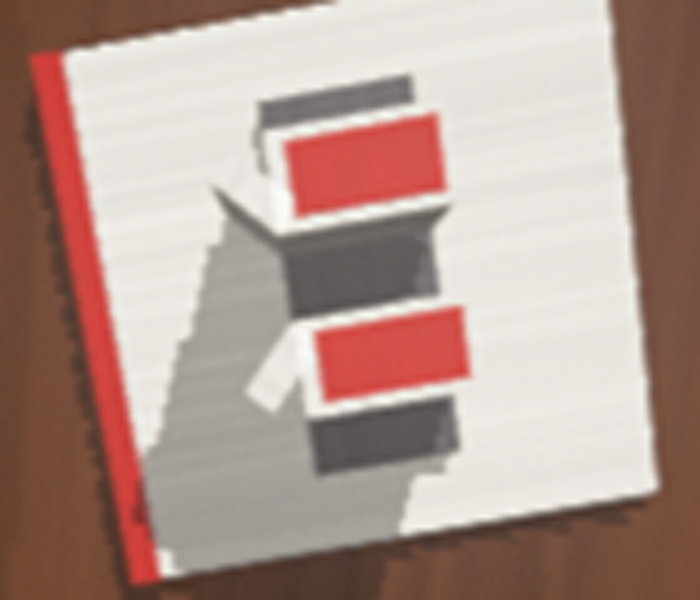

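```bash
cat > ana2.py <<'E'
import pickle
from h import *
np.set_printoptions(precision=2,suppress=True)
st,d=pickle.load(open("w2.pkl","rb")); c=cam(d,st)
f6=lambda q:(np.array(q)+.5)/6-.5+[185,185]
f5=lambda q:(np.array(q)+.5)/5-.5+[200,0]
def W(p,M): 
    a=p[2]; return np.c_[p[0]+M[:,0]*np.cos(a)-M[:,1]*np.sin(a),p[1]+M[:,0]*np.sin(a)+M[:,1]*np.cos(a),np.full(len(M),5.)]
def inv(p,X): a=p[2]; D=X[:,:2]-p[:2]; return np.c_[D[:,0]*np.cos(a)+D[:,1]*np.sin(a),-D[:,0]*np.sin(a)+D[:,1]*np.cos(a)]
def fit(uv,M,p0):
    s=least_squares(lambda p:(proj(c,W(p,M))-uv).ravel(),p0,x_scale=[1,1,.01]);print(s.x[:2],np.degrees(s.x[2]),s.fun);return s.x
g=fit(f6([(73,66),(660,70),(640,543),(97,547)]),np.array([[-55,50],[55,50],[55,-50],[-55,-50]]),[543,-297,.1])
print("gap edges in gate",inv(g,onz(c,f6([(275,372),(443,372),(272,484),(443,484),(180,325),(205,550)]),58)))
n=fit(f5([(31,55),(658,492),(133,586)]),np.array([[-55,50],[55,-50],[-55,-50]]),[549,-98,.27])
print("gap nogo",inv(n,onz(c,f5([(278,235),(450,207),(292,322),(465,305),(215,187),(272,412)]),58)))
for p in (g,n):
    u=np.array([np.cos(p[2]),np.sin(p[2])]);print("entry",p[:2]-65*u,"exit",p[:2]+50*u,"u",u)
E
python3 ana2.py
```

```text
[ 542.9  -295.81] 5.799962057648826 [-0.02  0.97 -0.29  0.69  0.06 -0.47  0.27 -1.49]
gap edges in gate [[-13.63  14.62]
 [ 14.76  14.74]
 [-14.62  -6.79]
 [ 14.84  -6.67]
 [-29.38  23.29]
 [-26.58 -19.85]]
[549.05 -96.48] 15.601477829533781 [ 0.07  0.5  -0.14  0.04  0.07 -0.66]
gap nogo [[-13.95   6.82]
 [ 15.29   6.29]
 [-13.91  -7.15]
 [ 15.68  -9.38]
 [-23.09  15.89]
 [-19.8  -21.04]]
entry [ 478.23 -302.37] exit [ 592.64 -290.75] u [0.99 0.1 ]
entry [ 486.44 -113.96] exit [597.2  -83.03] u [0.96 0.27]
```

apply_moves(
  steps=[
    {"tx": 0,"ty": -0.008,"tz": -0.042,"yaw": 0,"jaw": 1},
    {"tx": 0,"ty": -0.008,"tz": -0.042,"yaw": 0,"jaw": 1},
    {"tx": 0,"ty": -0.008,"tz": -0.042,"yaw": 0,"jaw": 1},
    {"tx": 0,"ty": -0.008,"tz": -0.042,"yaw": 0,"jaw": 1},
    {"tx": 0,"ty": -0.008,"tz": -0.042,"yaw": 0,"jaw": 1},
    {"tx": 0,"ty": -0.008,"tz": -0.042,"yaw": 0,"jaw": 1},
    {"tx": 0,"ty": -0.008,"tz": -0.042,"yaw": 0,"jaw": 1},
    {"tx": 0,"ty": -0.008,"tz": -0.042,"yaw": 0,"jaw": 1},
    {"tx": 0,"ty": -0.008,"tz": -0.042,"yaw": 0,"jaw": 1},
    {"tx": 0,"ty": 0,"tz": 0,"yaw": 0,"jaw": 1},
  ],
)

```text
time_s: 6.6
tcp_pos: [435.2, 172.2, 231.6]
tcp_rot: [173.9, 89.9, 90.0]
ft_force: [-0.9, 0.1, 0.0]
grip_width: 1.001
```

```bash
python3 snap.py w3
```

```text
6.6 [435.21 172.24 231.56] alpha 6.033217414049697 tilt [ 0.  0. -1.] [-0.87  0.07  0.05] 1.0014075540950718 [ 7.02 13.55 86.6   0.06 79.84  0.98]
```

View pics/w3.png

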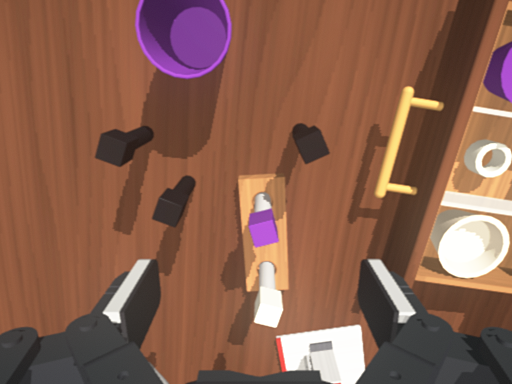

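Run:
```python
import pickle
from h import *
st,d=pickle.load(open("w3.pkl","rb")); p=d["pixels"]
cv2.imwrite("pics/w3a.png",cv2.resize(p[170:300,220:310],None,fx=8,fy=4.6,interpolation=cv2.INTER_CUBIC) if 0 else cv2.resize(p[180:260,230:300],None,fx=7.5,fy=7.5,interpolation=cv2.INTER_CUBIC))
cv2.imwrite("pics/w3b.png",cv2.resize(p[110:210,412:512],None,fx=6,fy=6,interpolation=cv2.INTER_CUBIC))
```

```text
(no output)
```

View pics/w3a.png

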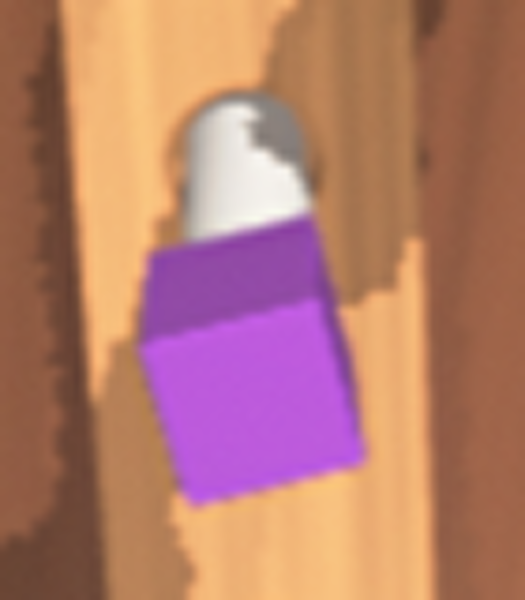

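View pics/w3b.png

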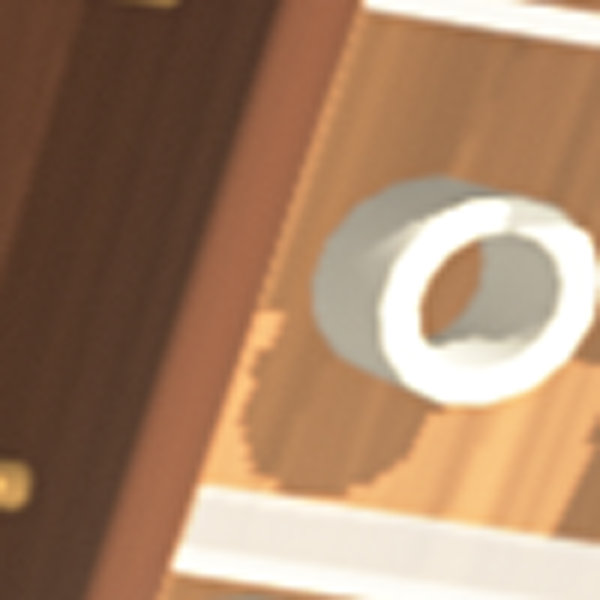

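Run:
```python
import pickle
from h import *
np.set_printoptions(precision=2,suppress=True)
st,d=pickle.load(open("w3.pkl","rb")); c=cam(d,st)
uv=(np.array([(142,347),(320,297),(366,463),(193,505)])+.5)/7.5-.5+[230,180]
X=onz(c,uv,99); print(X,X.mean(0)); e=np.diff(np.r_[X,X[:1]],axis=0)
print(np.linalg.norm(e,axis=1),np.degrees(np.arctan2(e[:,1],e[:,0])))
print("ring",onz(c,(np.array([490,300])+.5)/6-.5+[412,110],35))
print("blacks base",onz(c,[[312,143]],95),onz(c,[[172,205]],95))
```

```text
[[430.81 132.15  99.  ]
 [450.5  140.5   99.  ]
 [458.32 120.22  99.  ]
 [438.72 112.66  99.  ]] [444.59 126.38  99.  ]
[21.39 21.73 21.01 21.04] [  22.97  -68.91 -158.89  112.09]
ring [[668.33 201.66  35.  ]]
blacks base [[475.11 208.54  95.  ]] [[363.55 142.85  95.  ]]
```

apply_moves(
  steps=[
    {"tx": 0,"ty": 0,"tz": 0,"yaw": -0.14,"jaw": 0.65},
    {"tx": 0,"ty": 0,"tz": 0,"yaw": -0.14,"jaw": 0.65},
    {"tx": 0.02,"ty": -0.005,"tz": 0.024,"yaw": 0,"jaw": 0.65},
    {"tx": 0.02,"ty": -0.004,"tz": 0.023,"yaw": 0,"jaw": 0.65},
    {"tx": 0.03,"ty": 0,"tz": 0,"yaw": 0,"jaw": 0.65},
    {"tx": 0.02,"ty": 0,"tz": 0,"yaw": 0,"jaw": 0.65},
    {"tx": 0,"ty": 0,"tz": 0,"yaw": 0,"jaw": 0.65},
  ],
)

```text
time_s: 7.35
tcp_pos: [445.4, 120.4, 139.4]
tcp_rot: [-108.8, 89.7, -177.0]
ft_force: [0.2, 0.5, 1.5]
grip_width: 0.648
```

```bash
python3 snap.py w4
```

```text
7.35 [445.41 120.37 139.37] alpha 21.763844566191455 tilt [-0. -0. -1.] [0.21 0.46 1.51] 0.6475072733407561 [  0.38  18.8   96.21  -0.01  65.26 -21.38]
```

View pics/w4.png

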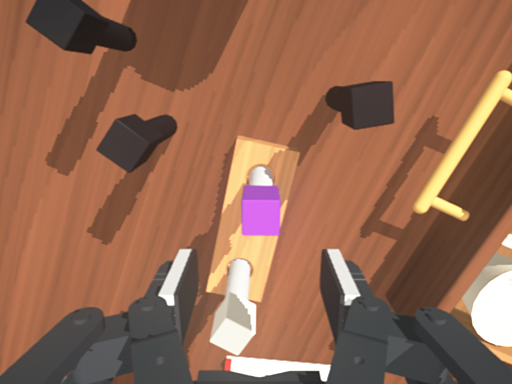

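```bash
cat > tf.py <<'E'
import pickle,sys
from h import *
np.set_printoptions(precision=2,suppress=True)
st,d=pickle.load(open("w4.pkl","rb")); c=cam(d,st)
p=d["pixels"].astype(int); m=((p[...,2]>150)&(p[...,0]>180)&(p[...,1]<130)).astype(np.uint8)
n,l,s,ce=cv2.connectedComponentsWithStats(m); k=1+np.argmax(s[1:,4]); print(s[k],ce[k])
X=onz(c,ce[k:k+1],99); print(X)
R=Ro.from_euler("xyz",st["tcp_rot"],degrees=True).as_matrix()
print("tool delta mm",R.T@(X[0]-st["tcp_pos"]))
x,y,w,h=s[k][:4]; Y=onz(c,[[x-.5,y+h/2],[x+w-.5,y+h/2],[x+w/2,y-.5],[x+w/2,y+h-.5]],99);print(np.linalg.norm(Y[1]-Y[0]),np.linalg.norm(Y[2]-Y[3]))
E
python3 tf.py
```

```text
[ 242  185   39   50 1811] [260.57 210.44]
[[442.76 130.35  99.  ]]
tool delta mm [ 40.38   1.43 -10.18]
22.10818346628731 30.300193511657774
```

Run:
```python
import pickle
from h import *
st,d=pickle.load(open("w4.pkl","rb")); c=cam(d,st); p=d["pixels"]
print(p[180:240:1,260].tolist()[::2])
R=Ro.from_euler("xyz",st["tcp_rot"],degrees=True).as_matrix()
for v in (206,207,235):
    X=onz(c,[[261,v]],99); print(v,X,R.T@(X[0]-st["tcp_pos"]))
```

```text
[[243, 247, 249], [244, 247, 250], [244, 252, 252], [199, 104, 181], [195, 89, 173], [195, 90, 174], [195, 90, 174], [197, 90, 175], [198, 90, 175], [194, 88, 172], [243, 108, 222], [243, 108, 222], [242, 107, 221], [242, 107, 221], [242, 107, 221], [242, 107, 221], [241, 107, 221], [241, 107, 221], [241, 107, 221], [242, 108, 221], [241, 106, 220], [241, 107, 221], [242, 107, 221], [241, 108, 221], [241, 107, 221], [241, 107, 220], [241, 107, 220], [242, 112, 221], [147, 221, 255], [152, 224, 254]]
206 [[441.98779204 132.92857092  99.        ]] [ 40.38467256   1.66498504 -12.86651952]
207 [[442.21221194 132.36978893  99.        ]] [ 40.38372139   1.66622205 -12.26435744]
235 [[448.67626629 116.2749719   99.        ]] [40.35632459  1.70185197  5.07995327]
```

apply_moves(
  steps=[
    {"tx": 0.01,"ty": 0.0015,"tz": -0.006,"yaw": 0,"jaw": 0.65},
    {"tx": 0.02,"ty": 0,"tz": 0,"yaw": 0,"jaw": 0.65},
    {"tx": 0.02,"ty": 0,"tz": 0,"yaw": 0,"jaw": 0.65},
    {"tx": 0.015,"ty": 0,"tz": 0,"yaw": 0,"jaw": 0.65},
    {"tx": 0.0075,"ty": 0,"tz": 0,"yaw": 0,"jaw": 0.65},
    {"tx": 0,"ty": 0,"tz": 0,"yaw": 0,"jaw": 0.65},
    {"tx": 0,"ty": 0,"tz": 0,"yaw": 0,"jaw": 0.65},
  ],
)

```text
time_s: 8.1
tcp_pos: [445.8, 127.9, 69.5]
tcp_rot: [67.7, 89.9, -0.3]
ft_force: [-0.1, 0.4, -0.6]
grip_width: 0.65
```

```bash
python3 snap.py w5
```

```text
8.1 [445.83 127.93  69.52] alpha 22.000271501949797 tilt [ 0. -0. -1.] [-0.08  0.37 -0.63] 0.6497427708286506 [  1.34  24.89 101.3   -0.    53.72 -20.66]
```

View pics/w5.png

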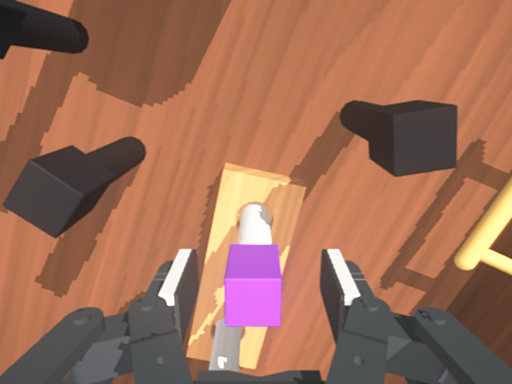

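apply_moves(
  steps=[
    {"tx": 0.002,"ty": -0.001,"tz": 0,"yaw": 0,"jaw": 0.65},
    {"tx": 0,"ty": 0,"tz": 0,"yaw": 0,"jaw": 0},
    {"tx": 0,"ty": 0,"tz": 0,"yaw": 0,"jaw": 0},
    {"tx": 0,"ty": 0,"tz": 0,"yaw": 0,"jaw": 0},
    {"tx": 0,"ty": 0,"tz": 0,"yaw": 0,"jaw": 0},
    {"tx": 0,"ty": 0,"tz": 0,"yaw": 0,"jaw": 0},
    {"tx": 0,"ty": 0,"tz": 0,"yaw": 0,"jaw": 0},
  ],
)

```text
time_s: 8.85
tcp_pos: [444.4, 127.4, 67.1]
tcp_rot: [45.5, 90.0, -22.5]
ft_force: [-1.8, -0.4, 5.8]
grip_width: 0.249
```

```bash
python3 snap.py w6
```

```text
8.85 [444.42 127.42  67.11] alpha 22.006308176052244 tilt [ 0. -0. -1.] [-1.79 -0.41  5.79] 0.24937171022163923 [  1.28  25.03 101.64  -0.01  53.31 -20.72]
```

View pics/w6.png

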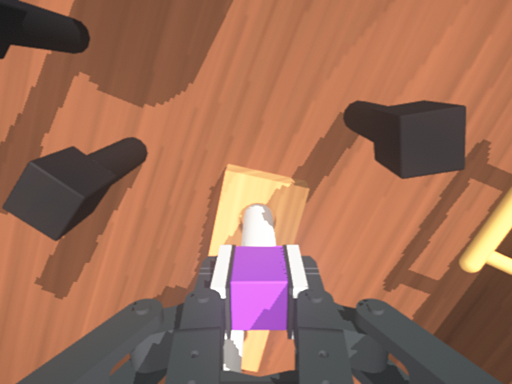

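Run:
```python
import pickle
from h import *
np.set_printoptions(precision=2,suppress=True)
st,d=pickle.load(open("w6.pkl","rb")); c=cam(d,st); p=d["pixels"]
cv2.imwrite("pics/w6a.png",cv2.resize(p[190:350,190:330],None,fx=4,fy=3.7 and 3.7,interpolation=cv2.INTER_CUBIC))
print(p[240:345:2,255].tolist())
R=Ro.from_euler("xyz",st["tcp_rot"],degrees=True).as_matrix()
X=onz(c,[[230,300],[288,300],[259,274],[259,330]],99);print((X-st["tcp_pos"])@R)
```

```text
[[252, 253, 254], [251, 253, 254], [252, 255, 255], [238, 198, 236], [221, 104, 196], [222, 109, 197], [222, 109, 197], [222, 108, 196], [223, 108, 198], [223, 108, 197], [223, 107, 197], [224, 106, 195], [224, 106, 196], [224, 105, 195], [224, 105, 195], [224, 105, 195], [224, 104, 194], [224, 103, 193], [224, 102, 192], [224, 102, 192], [229, 103, 198], [255, 136, 247], [253, 122, 238], [252, 121, 237], [252, 121, 237], [252, 121, 237], [252, 120, 237], [252, 121, 237], [252, 120, 237], [252, 119, 235], [252, 120, 236], [252, 119, 235], [252, 119, 236], [252, 118, 235], [252, 118, 235], [252, 119, 235], [252, 117, 235], [252, 117, 235], [252, 118, 236], [253, 118, 237], [241, 103, 214], [217, 91, 180], [199, 85, 168], [202, 87, 171], [203, 80, 164], [164, 188, 253], [158, 227, 255], [159, 226, 254], [159, 228, 254], [159, 228, 255], [161, 231, 255], [160, 230, 255], [159, 230, 255]]
[[-31.89 -10.38  -1.98]
 [-31.89  11.44  -1.99]
 [-31.89   0.53 -13.15]
 [-31.88   0.53  11.68]]
```

View pics/w6a.png

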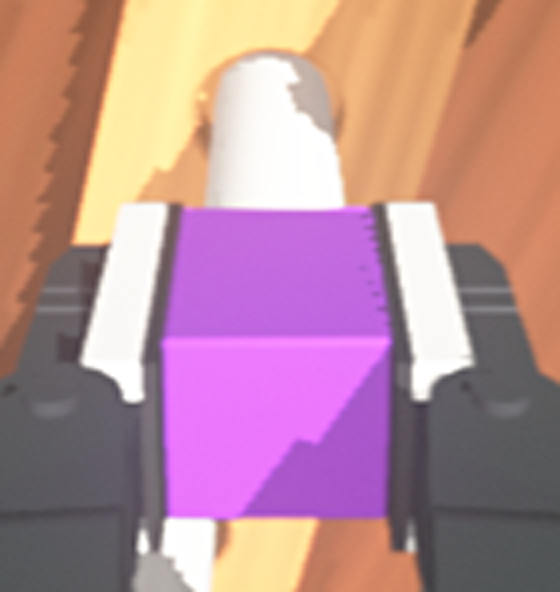

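apply_moves(
  steps=[
    {"tx": -0.01,"ty": 0,"tz": 0,"yaw": 0,"jaw": 0},
    {"tx": -0.025,"ty": 0,"tz": 0,"yaw": 0,"jaw": 0},
    {"tx": -0.03,"ty": 0,"tz": 0,"yaw": 0,"jaw": 0},
    {"tx": -0.03,"ty": 0,"tz": 0,"yaw": 0,"jaw": 0},
    {"tx": -0.028,"ty": 0,"tz": 0,"yaw": 0,"jaw": 0},
    {"tx": 0,"ty": 0,"tz": 0,"yaw": 0.14,"jaw": 0},
    {"tx": 0,"ty": 0,"tz": 0,"yaw": 0.143,"jaw": 0},
    {"tx": 0,"ty": 0,"tz": 0,"yaw": 0,"jaw": 0},
  ],
)

```text
time_s: 9.7
tcp_pos: [444.3, 127.5, 190.4]
tcp_rot: [91.8, 90.0, 7.5]
ft_force: [-0.5, -1.4, -1.6]
grip_width: 0.248
```

apply_moves(
  steps=[
    {"tx": 0,"ty": -0.001,"tz": 0.025,"yaw": 0,"jaw": 0},
    {"tx": 0,"ty": -0.001,"tz": 0.04,"yaw": 0,"jaw": 0},
    {"tx": 0,"ty": -0.001,"tz": 0.045,"yaw": 0,"jaw": 0},
    {"tx": 0,"ty": -0.001,"tz": 0.045,"yaw": 0,"jaw": 0},
    {"tx": 0,"ty": -0.001,"tz": 0.045,"yaw": 0,"jaw": 0},
    {"tx": 0,"ty": -0.001,"tz": 0.045,"yaw": 0,"jaw": 0},
    {"tx": 0,"ty": -0.001,"tz": 0.045,"yaw": 0,"jaw": 0},
    {"tx": 0,"ty": -0.001,"tz": 0.045,"yaw": 0,"jaw": 0},
    {"tx": 0,"ty": -0.001,"tz": 0.045,"yaw": 0,"jaw": 0},
    {"tx": 0,"ty": -0.001,"tz": 0.03,"yaw": 0,"jaw": 0},
    {"tx": 0,"ty": 0,"tz": 0.017,"yaw": 0,"jaw": 0},
    {"tx": 0,"ty": 0,"tz": 0,"yaw": 0,"jaw": 0},
    {"tx": 0,"ty": 0,"tz": 0,"yaw": 0,"jaw": 0},
  ],
)

```text
time_s: 11.0
tcp_pos: [477.5, -297.3, 189.7]
tcp_rot: [-157.8, 89.9, 118.1]
ft_force: [-0.4, -0.0, -0.7]
grip_width: 0.247
```

```bash
python3 snap.py w7
```

```text
11.0 [ 477.46 -297.33  189.68] alpha 5.891572820127941 tilt [-0.  0. -1.] [-0.37 -0.02 -0.72] 0.24729542412055605 [-43.98  24.95  76.37   0.02  78.74 -49.87]
```

View pics/w7.png

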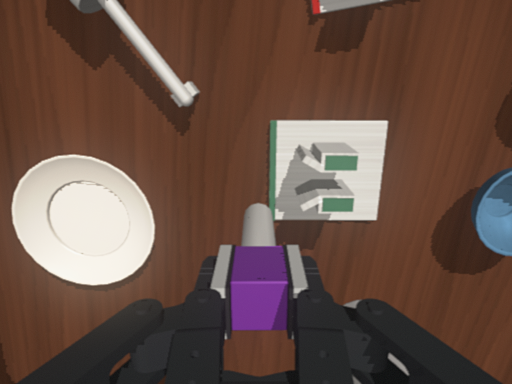

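Run:
```python
import pickle
from h import *
st,d=pickle.load(open("w7.pkl","rb")); p=d["pixels"]
cv2.imwrite("pics/w7a.png",cv2.resize(p[110:230,260:400],None,fx=5,fy=5,interpolation=cv2.INTER_CUBIC))
```

```text
(no output)
```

View pics/w7a.png

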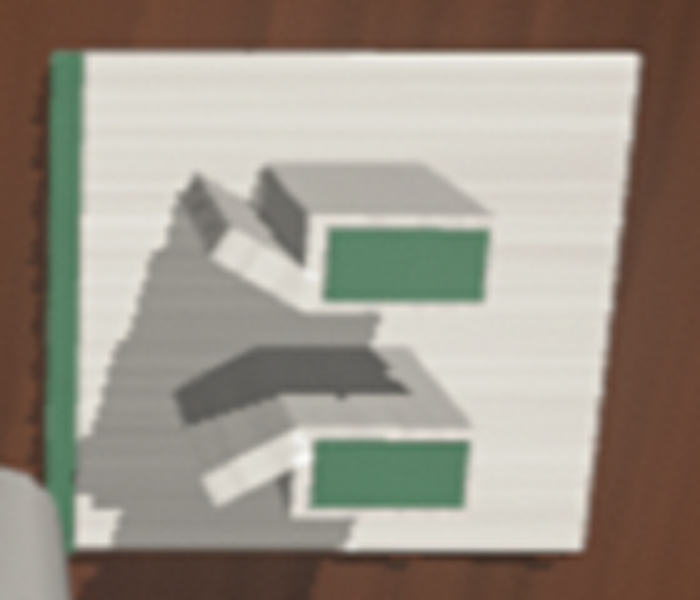

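Run:
```python
import pickle
from h import *
np.set_printoptions(precision=2,suppress=True)
st,d=pickle.load(open("w7.pkl","rb")); c=cam(d,st)
f=lambda q:(np.array(q)+.5)/5-.5+[260,110]
M=np.array([[-55,50],[55,50],[55,-50]])
def W(p): a=p[2]; return np.c_[p[0]+M[:,0]*np.cos(a)-M[:,1]*np.sin(a),p[1]+M[:,0]*np.sin(a)+M[:,1]*np.cos(a),np.full(3,5.)]
def inv(p,X): a=p[2]; D=X[:,:2]-p[:2]; return np.c_[D[:,0]*np.cos(a)+D[:,1]*np.sin(a),-D[:,0]*np.sin(a)+D[:,1]*np.cos(a)]
s=least_squares(lambda p:(proj(c,W(p))-f([(50,52),(641,53),(585,551)])).ravel(),[543,-296,.1],x_scale=[1,1,.01]);g=s.x
print(g[:2],np.degrees(g[2]),s.fun)
print(inv(g,onz(c,f([(305,308),(486,308),(300,432),(472,430),(210,255),(215,505)]),58)))
print("post in gate",inv(g,np.array([st["tcp_pos"]])), "with 1st", inv([542.9,-295.81,np.radians(5.8)],np.array([st["tcp_pos"]])))
# foot of post check: its visible pixel
R=Ro.from_euler("xyz",st["tcp_rot"],degrees=True).as_matrix()
print(proj(c,st["tcp_pos"]+R@np.array([63,0,0])), proj(c,st["tcp_pos"]+R@np.array([63,9,0])),proj(c,st["tcp_pos"]+R@np.array([63,0,-9])))
```

```text
[ 543.06 -295.72] 5.8908532436714 [ 0.17  0.17  0.02 -0.01 -0.21 -0.21]
[[-14.59  14.73]
 [ 15.02  14.74]
 [-14.23  -6.69]
 [ 14.55  -6.33]
 [-30.48  23.58]
 [-27.95 -19.79]]
post in gate [[-65.41   5.13]] with 1st [[-65.26   5.1 ]]
[[258.27 212.72]] [[272.37 212.73]] [[258.27 199.42]]
```

apply_moves(
  steps=[
    {"tx": 0.025,"ty": 0,"tz": 0.0005,"yaw": 0,"jaw": 0},
    {"tx": 0.035,"ty": 0,"tz": 0,"yaw": 0,"jaw": 0},
    {"tx": 0.03,"ty": 0,"tz": 0,"yaw": 0,"jaw": 0},
    {"tx": 0.015,"ty": 0,"tz": 0,"yaw": 0,"jaw": 0},
    {"tx": 0.0085,"ty": 0,"tz": 0,"yaw": 0,"jaw": 0},
    {"tx": 0,"ty": 0,"tz": 0,"yaw": 0,"jaw": 0},
    {"tx": 0,"ty": 0,"tz": 0,"yaw": 0,"jaw": 0},
    {"tx": 0,"ty": 0,"tz": 0,"yaw": 0,"jaw": 0},
  ],
)

```text
time_s: 11.85
tcp_pos: [478.0, -299.0, 77.5]
tcp_rot: [41.7, 89.9, -42.5]
ft_force: [1.1, 0.0, -0.7]
grip_width: 0.248
```

```bash
python3 snap.py w8
```

```text
11.85 [ 478.04 -298.99   77.48] alpha 5.812264127171294 tilt [ 0. -0. -1.] [ 1.15  0.01 -0.67] 0.2484742684201994 [-44.05  32.01  84.89   0.    62.98 -49.87]
```

View pics/w8.png

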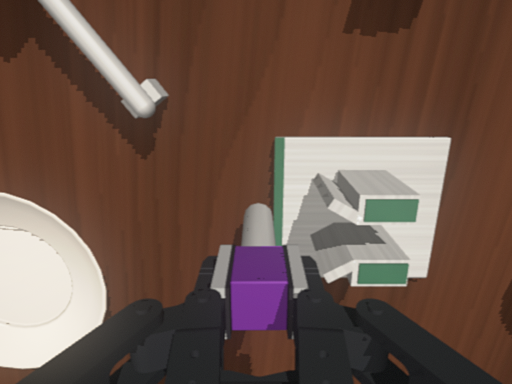

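apply_moves(
  steps=[
    {"tx": 0.001,"ty": 0.005,"tz": -0.001,"yaw": 0,"jaw": 0},
    {"tx": 0,"ty": 0.005,"tz": 0,"yaw": 0,"jaw": 0},
    {"tx": 0,"ty": 0.005,"tz": 0,"yaw": 0,"jaw": 0},
    {"tx": 0,"ty": 0.004,"tz": 0,"yaw": 0,"jaw": 0},
    {"tx": 0,"ty": 0.003,"tz": 0,"yaw": 0,"jaw": 0},
    {"tx": 0,"ty": 0.003,"tz": 0,"yaw": 0,"jaw": 0},
    {"tx": 0,"ty": 0.003,"tz": 0,"yaw": 0,"jaw": 0},
  ],
)

```text
time_s: 12.6
tcp_pos: [505.5, -295.0, 75.3]
tcp_rot: [-148.9, 90.0, 126.9]
ft_force: [-0.1, -0.0, -1.1]
grip_width: 0.251
```

apply_moves(
  steps=[
    {"tx": 0,"ty": 0.003,"tz": 0,"yaw": 0,"jaw": 0},
    {"tx": 0,"ty": 0.003,"tz": 0,"yaw": 0,"jaw": 0},
  ],
)

```text
time_s: 12.8
tcp_pos: [511.5, -294.5, 75.3]
tcp_rot: [-137.6, 90.0, 138.2]
ft_force: [-0.1, -0.6, -0.2]
grip_width: 0.245
```

apply_moves(
  steps=[
    {"tx": 0,"ty": 0.002,"tz": 0,"yaw": 0,"jaw": 0},
    {"tx": 0,"ty": 0.002,"tz": 0,"yaw": 0,"jaw": 0},
  ],
)

```text
time_s: 13.0
tcp_pos: [515.4, -294.0, 75.3]
tcp_rot: [-112.3, 90.0, 163.5]
ft_force: [-0.3, -0.7, -1.5]
grip_width: 0.246
```

apply_moves(
  steps=[
    {"tx": 0,"ty": 0.002,"tz": 0,"yaw": 0,"jaw": 0},
    {"tx": 0,"ty": 0.002,"tz": 0,"yaw": 0,"jaw": 0},
  ],
)

```text
time_s: 13.2
tcp_pos: [519.4, -293.6, 75.3]
tcp_rot: [-118.1, 90.0, 157.7]
ft_force: [1.3, -0.3, -1.1]
grip_width: 0.248
```

apply_moves(
  steps=[
    {"tx": 0,"ty": 0.002,"tz": 0,"yaw": 0,"jaw": 0},
    {"tx": 0,"ty": 0.002,"tz": 0,"yaw": 0,"jaw": 0},
    {"tx": 0,"ty": 0.002,"tz": 0,"yaw": 0,"jaw": 0},
  ],
)

```text
time_s: 13.5
tcp_pos: [525.4, -293.0, 75.3]
tcp_rot: [-144.2, 90.0, 131.6]
ft_force: [-0.5, -1.0, -1.2]
grip_width: 0.248
```

apply_moves(
  steps=[
    {"tx": 0,"ty": 0.002,"tz": 0,"yaw": 0,"jaw": 0},
    {"tx": 0,"ty": 0.002,"tz": 0,"yaw": 0,"jaw": 0},
    {"tx": 0,"ty": 0.002,"tz": 0,"yaw": 0,"jaw": 0},
  ],
)

```text
time_s: 13.8
tcp_pos: [531.3, -292.5, 75.3]
tcp_rot: [76.2, 90.0, -8.0]
ft_force: [-0.6, -0.4, -1.7]
grip_width: 0.246
```

apply_moves(
  steps=[
    {"tx": 0,"ty": 0.003,"tz": 0,"yaw": 0,"jaw": 0},
    {"tx": 0,"ty": 0.003,"tz": 0,"yaw": 0,"jaw": 0},
    {"tx": 0,"ty": 0.003,"tz": 0,"yaw": 0,"jaw": 0},
    {"tx": 0,"ty": 0.003,"tz": 0,"yaw": 0,"jaw": 0},
  ],
)

```text
time_s: 14.2
tcp_pos: [543.4, -291.2, 75.3]
tcp_rot: [-178.2, 90.0, 97.6]
ft_force: [0.2, -0.5, -0.8]
grip_width: 0.249
```

No noticeable contact force; the post is mid-gap. Continuing through.

apply_moves(
  steps=[
    {"tx": 0,"ty": 0.003,"tz": 0,"yaw": 0,"jaw": 0},
    {"tx": 0,"ty": 0.003,"tz": 0,"yaw": 0,"jaw": 0},
    {"tx": 0,"ty": 0.003,"tz": 0,"yaw": 0,"jaw": 0},
    {"tx": 0,"ty": 0.003,"tz": 0,"yaw": 0,"jaw": 0},
    {"tx": 0,"ty": 0.003,"tz": 0,"yaw": 0,"jaw": 0},
  ],
)

```text
time_s: 14.7
tcp_pos: [558.3, -289.7, 75.3]
tcp_rot: [123.3, 90.0, 39.0]
ft_force: [0.1, 0.4, -1.3]
grip_width: 0.25
```

apply_moves(
  steps=[
    {"tx": 0,"ty": 0.003,"tz": 0,"yaw": 0,"jaw": 0},
    {"tx": 0,"ty": 0.003,"tz": 0,"yaw": 0,"jaw": 0},
    {"tx": 0,"ty": 0.004,"tz": 0,"yaw": 0,"jaw": 0},
    {"tx": 0,"ty": 0.004,"tz": 0,"yaw": 0,"jaw": 0},
    {"tx": 0,"ty": 0.005,"tz": 0,"yaw": 0,"jaw": 0},
    {"tx": 0,"ty": 0.005,"tz": 0,"yaw": 0,"jaw": 0},
    {"tx": 0,"ty": 0.005,"tz": 0,"yaw": 0,"jaw": 0},
    {"tx": 0,"ty": 0.005,"tz": 0,"yaw": 0,"jaw": 0},
    {"tx": 0,"ty": 0,"tz": 0,"yaw": 0,"jaw": 0},
    {"tx": 0,"ty": 0,"tz": 0,"yaw": 0,"jaw": 0},
  ],
)

```text
time_s: 15.7
tcp_pos: [591.9, -286.2, 75.2]
tcp_rot: [-125.1, 90.0, 150.7]
ft_force: [-0.3, 0.1, -2.2]
grip_width: 0.252
```

```bash
python3 snap.py w9
```

```text
15.7 [ 591.88 -286.22   75.2 ] alpha 5.796794530843487 tilt [-0.  0. -1.] [-0.26  0.09 -2.22] 0.25187572596442587 [-36.1   40.14  68.17  -0.    71.7  -41.9 ]
```

View pics/w9.png

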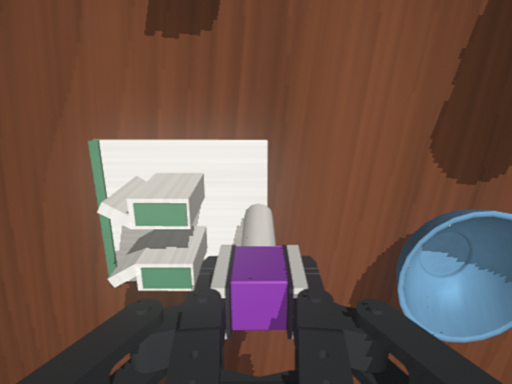

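apply_moves(
  steps=[
    {"tx": -0.015,"ty": 0,"tz": 0,"yaw": 0,"jaw": 0},
    {"tx": -0.03,"ty": 0,"tz": 0,"yaw": 0,"jaw": 0},
    {"tx": -0.035,"ty": 0,"tz": 0,"yaw": -0.085,"jaw": 0},
    {"tx": -0.02,"ty": 0,"tz": 0,"yaw": -0.086,"jaw": 0},
    {"tx": 0,"ty": -0.008,"tz": -0.02,"yaw": 0,"jaw": 0},
    {"tx": 0,"ty": -0.008,"tz": -0.03,"yaw": 0,"jaw": 0},
    {"tx": 0,"ty": -0.008,"tz": -0.035,"yaw": 0,"jaw": 0},
    {"tx": 0,"ty": -0.008,"tz": -0.035,"yaw": 0,"jaw": 0},
    {"tx": 0,"ty": -0.008,"tz": -0.035,"yaw": 0,"jaw": 0},
    {"tx": 0,"ty": -0.008,"tz": -0.025,"yaw": 0,"jaw": 0},
    {"tx": 0,"ty": -0.007,"tz": -0.014,"yaw": 0,"jaw": 0},
    {"tx": 0,"ty": 0,"tz": 0,"yaw": 0,"jaw": 0},
    {"tx": 0,"ty": 0,"tz": 0,"yaw": 0,"jaw": 0},
  ],
)

```text
time_s: 17.05
tcp_pos: [487.1, -114.6, 175.7]
tcp_rot: [41.4, 89.9, -33.0]
ft_force: [1.1, -0.6, -1.0]
grip_width: 0.247
```

```bash
python3 snap.py w10
python3 - <<'E'
import pickle
from h import *
st,d=pickle.load(open("w10.pkl","rb")); p=d["pixels"]
cv2.imwrite("pics/w10a.png",cv2.resize(p[100:240,255:415],None,fx=4.2,fy=4.2,interpolation=cv2.INTER_CUBIC))
E
```

```text
17.05 [ 487.1  -114.58  175.66] alpha 15.588269383954236 tilt [ 0. -0. -1.] [ 1.13 -0.6  -1.04] 0.24727700208014128 [-26.81  19.77  87.48  -0.01  72.69 -42.4 ]
```

View pics/w10.png

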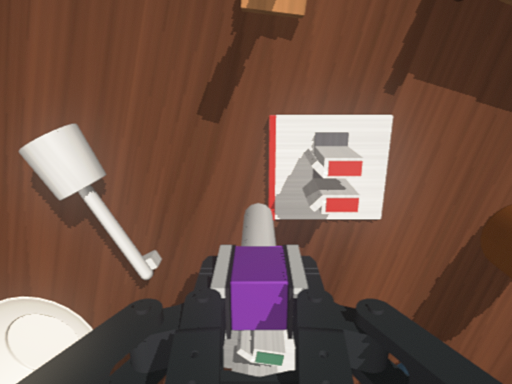

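View pics/w10a.png

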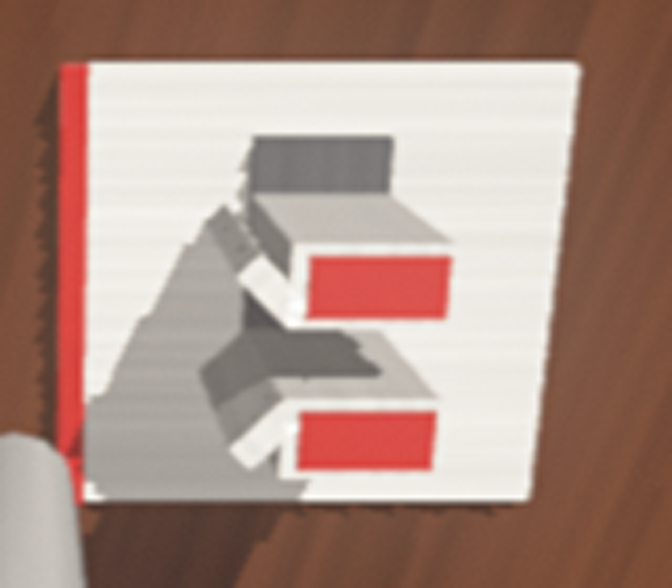

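Run:
```python
import pickle
from h import *
np.set_printoptions(precision=2,suppress=True)
st,d=pickle.load(open("w10.pkl","rb")); c=cam(d,st)
f=lambda q:(np.array(q)+.5)/4.2-.5+[255,100]
M=np.array([[-55,50],[55,50],[55,-50]])
def W(p): a=p[2]; return np.c_[p[0]+M[:,0]*np.cos(a)-M[:,1]*np.sin(a),p[1]+M[:,0]*np.sin(a)+M[:,1]*np.cos(a),np.full(3,5.)]
def inv(p,X): a=p[2]; D=X[:,:2]-p[:2]; return np.c_[D[:,0]*np.cos(a)+D[:,1]*np.sin(a),-D[:,0]*np.sin(a)+D[:,1]*np.cos(a)]
s=least_squares(lambda p:(proj(c,W(p))-f([(59,62),(581,64),(530,501)])).ravel(),[549,-96,.27],x_scale=[1,1,.01]);g=s.x
print(g[:2],np.degrees(g[2]),s.fun)
print(inv(g,onz(c,f([(292,327),(448,328),(290,400),(438,400),(238,275),(245,468)]),58)))
print("post in gate",inv(g,np.array([st["tcp_pos"]])), "with 1st", inv([549.05,-96.48,np.radians(15.6)],np.array([st["tcp_pos"]])))
```

```text
[549.   -96.36] 15.62030994254456 [ 0.32  0.25 -0.04 -0.29 -0.31  0.  ]
[[-13.02   6.98]
 [ 16.02   6.78]
 [-12.56  -7.34]
 [ 15.43  -7.36]
 [-23.54  16.91]
 [-20.4  -21.12]]
post in gate [[-64.53  -0.88]] with 1st [[-64.54  -0.77]]
```

apply_moves(
  steps=[
    {"tx": 0.025,"ty": 0,"tz": -0.001,"yaw": 0,"jaw": 0},
    {"tx": 0.035,"ty": 0,"tz": 0,"yaw": 0,"jaw": 0},
    {"tx": 0.02,"ty": 0,"tz": 0,"yaw": 0,"jaw": 0},
    {"tx": 0.012,"ty": 0,"tz": 0,"yaw": 0,"jaw": 0},
    {"tx": 0.008,"ty": 0,"tz": 0,"yaw": 0,"jaw": 0},
    {"tx": 0,"ty": 0,"tz": 0,"yaw": 0,"jaw": 0},
    {"tx": 0,"ty": 0,"tz": 0,"yaw": 0,"jaw": 0},
    {"tx": 0,"ty": 0,"tz": 0,"yaw": 0,"jaw": 0},
  ],
)

```text
time_s: 17.9
tcp_pos: [487.0, -113.6, 76.0]
tcp_rot: [47.8, 89.9, -26.6]
ft_force: [-0.4, -0.5, -0.3]
grip_width: 0.247
```

```bash
cat > gs.py <<'E'
from station import r
from h import *
np.set_printoptions(precision=2,suppress=True)
a=np.radians(15.61);u=np.array([np.cos(a),np.sin(a)]);n=np.array([-u[1],u[0]])
s=r.get_state();D=s["tcp_pos"][:2]-[549,-96.4];F=s["ft_force"]
print(s["time_s"],"gate xy",D@u,D@n,"z",s["tcp_pos"][2],"F along",F[:2]@u,"side",F[:2]@n,"z",F[2])
E
python3 gs.py
```

```text
17.9 gate xy -64.36501917584897 0.17608967596720992 z 75.98167161722131 F along -0.47123822236563895 side -0.3599676136549711 z -0.2801402682624672
```

apply_moves(
  steps=[
    {"tx": 0,"ty": 0.005,"tz": 0,"yaw": 0,"jaw": 0},
    {"tx": 0,"ty": 0.006,"tz": 0,"yaw": 0,"jaw": 0},
    {"tx": 0,"ty": 0.006,"tz": 0,"yaw": 0,"jaw": 0},
    {"tx": 0,"ty": 0.006,"tz": 0,"yaw": 0,"jaw": 0},
    {"tx": 0,"ty": 0.006,"tz": 0,"yaw": 0,"jaw": 0},
    {"tx": 0,"ty": 0.005,"tz": 0,"yaw": 0,"jaw": 0},
    {"tx": 0,"ty": 0.003,"tz": 0,"yaw": 0,"jaw": 0},
    {"tx": 0,"ty": 0.001,"tz": 0,"yaw": 0,"jaw": 0},
  ],
)

```text
time_s: 18.7
tcp_pos: [523.4, -102.9, 75.3]
tcp_rot: [-161.4, 90.0, 124.2]
ft_force: [-0.6, 0.0, -0.8]
grip_width: 0.245
```

```bash
python3 gs.py
```

```text
18.7 gate xy -26.424665551143967 0.6304845770175372 z 75.25531121148126 F along -0.5707652482692176 side 0.16370289774868124 z -0.7862712681611095
```

apply_moves(
  steps=[
    {"tx": 0,"ty": 0.001,"tz": 0,"yaw": 0,"jaw": 0},
    {"tx": 0,"ty": 0.001,"tz": 0,"yaw": 0,"jaw": 0},
    {"tx": 0,"ty": 0.001,"tz": 0,"yaw": 0,"jaw": 0},
  ],
)

```text
time_s: 19.0
tcp_pos: [526.0, -102.2, 75.4]
tcp_rot: [176.8, 90.0, 102.4]
ft_force: [-0.5, 0.1, -1.1]
grip_width: 0.251
```

```bash
python3 gs.py
```

```text
19.0 gate xy -23.73726327545478 0.5795386312765665 z 75.37593360098727 F along -0.41387715225802574 side 0.22638475064161365 z -1.0764457083154841
```

apply_moves(
  steps=[
    {"tx": 0,"ty": 0.001,"tz": 0,"yaw": 0,"jaw": 0},
    {"tx": 0,"ty": 0.001,"tz": 0,"yaw": 0,"jaw": 0},
  ],
)

```text
time_s: 19.2
tcp_pos: [528.0, -101.7, 75.3]
tcp_rot: [-122.3, 90.0, 163.2]
ft_force: [0.4, 0.2, -1.3]
grip_width: 0.251
```

```bash
python3 gs.py
```

```text
19.2 gate xy -21.683063540769666 0.5483865468674689 z 75.34539350649469 F along 0.44507460493507467 side 0.03718590749011423 z -1.2914015324598436
```

apply_moves(
  steps=[
    {"tx": 0,"ty": 0.001,"tz": 0,"yaw": 0,"jaw": 0},
    {"tx": 0,"ty": 0.001,"tz": 0,"yaw": 0,"jaw": 0},
  ],
)

```text
time_s: 19.4
tcp_pos: [529.9, -101.1, 75.3]
tcp_rot: [-67.3, 90.0, -141.7]
ft_force: [-1.1, 0.0, -0.8]
grip_width: 0.254
```

```bash
python3 gs.py
```

```text
19.4 gate xy -19.65580229490999 0.5704653874540753 z 75.3346703870037 F along -1.0590659716004176 side 0.33290073849761725 z -0.7705926315241036
```

apply_moves(
  steps=[
    {"tx": 0,"ty": 0.001,"tz": 0,"yaw": 0,"jaw": 0},
    {"tx": 0,"ty": 0,"tz": 0,"yaw": 0,"jaw": 0},
  ],
)

```text
time_s: 19.6
tcp_pos: [530.7, -100.8, 75.2]
tcp_rot: [-120.6, 90.0, 165.0]
ft_force: [-0.6, -0.0, -0.1]
grip_width: 0.247
```

```bash
python3 gs.py
```

```text
19.6 gate xy -18.841165013223826 0.7275106050795622 z 75.23223966593719 F along -0.6160211627690843 side 0.14124974875536336 z -0.06683641147868075
```

apply_moves(
  steps=[
    {"tx": 0,"ty": 0.001,"tz": 0,"yaw": 0,"jaw": 0},
    {"tx": 0,"ty": 0,"tz": 0,"yaw": 0,"jaw": 0},
  ],
)

```text
time_s: 19.8
tcp_pos: [531.5, -100.6, 75.2]
tcp_rot: [-111.0, 89.9, 174.6]
ft_force: [-2.6, 0.3, 0.3]
grip_width: 0.249
```

```bash
python3 gs.py
```

```text
19.8 gate xy -18.019170096971543 0.7096659911255465 z 75.24398675143661 F along -2.3962348448585913 side 0.9671723128374248 z 0.29224022051628595
```

Contact at about x = -18.5. Add roughly 2–2.5 mm.

apply_moves(
  steps=[
    {"tx": 0,"ty": 0.001,"tz": 0,"yaw": 0,"jaw": 0},
    {"tx": 0,"ty": 0,"tz": 0,"yaw": 0,"jaw": 0},
  ],
)

```text
time_s: 20.0
tcp_pos: [532.3, -100.3, 75.2]
tcp_rot: [-111.9, 89.9, 173.7]
ft_force: [-5.1, -0.7, -0.1]
grip_width: 0.247
```

```bash
python3 gs.py
```

```text
20.0 gate xy -17.145350305978873 0.7283123649502857 z 75.20545786087993 F along -5.1102084248913755 side 0.6495916254079434 z -0.13282027837499388
```

apply_moves(
  steps=[
    {"tx": 0,"ty": 0.001,"tz": 0,"yaw": 0,"jaw": 0},
    {"tx": 0,"ty": 0,"tz": 0,"yaw": 0,"jaw": 0},
  ],
)

```text
time_s: 20.2
tcp_pos: [533.1, -100.1, 75.2]
tcp_rot: [-106.8, 89.9, 178.8]
ft_force: [-8.1, -0.9, 1.8]
grip_width: 0.244
```

```bash
python3 gs.py
```

```text
20.2 gate xy -16.350720978866093 0.7404782320703603 z 75.21086325612919 F along -8.04961945805069 side 1.2894840011741031 z 1.8319277113332635
```

apply_moves(
  steps=[
    {"tx": 0,"ty": 0,"tz": 0,"yaw": 0,"jaw": 0},
    {"tx": 0,"ty": 0,"tz": 0,"yaw": 0,"jaw": 0},
    {"tx": 0,"ty": 0,"tz": 0,"yaw": 0,"jaw": 0},
    {"tx": 0,"ty": 0,"tz": 0,"yaw": 0,"jaw": 0},
  ],
)

```text
time_s: 20.6
tcp_pos: [533.0, -100.1, 75.2]
tcp_rot: [-108.6, 89.9, 177.0]
ft_force: [-5.7, -1.8, 1.3]
grip_width: 0.248
```

```bash
python3 gs.py
```

```text
20.6 gate xy -16.403015455337407 0.7300484285261248 z 75.19283029394629 F along -5.929186180479078 side -0.20892297985575312 z 1.2602297020956135
```

apply_moves(
  steps=[
    {"tx": 0,"ty": 0,"tz": 0,"yaw": 0,"jaw": 0},
    {"tx": 0,"ty": 0,"tz": 0,"yaw": 0,"jaw": 0},
    {"tx": 0,"ty": 0,"tz": 0,"yaw": 0,"jaw": 0},
    {"tx": 0,"ty": 0,"tz": 0,"yaw": 0,"jaw": 0},
    {"tx": 0,"ty": 0,"tz": 0,"yaw": 0,"jaw": 0},
  ],
)

```text
time_s: 21.1
tcp_pos: [533.0, -100.1, 75.2]
tcp_rot: [-107.4, 89.9, 178.2]
ft_force: [-5.7, -1.2, 1.5]
grip_width: 0.245
```

```bash
python3 gs.py; python3 snap.py w11
```

```text
21.1 gate xy -16.392979840009577 0.7453722067737376 z 75.20213992399377 F along -5.840533297181224 side 0.4134052716500987 z 1.4967444192816803
21.1 [ 533.01 -100.09   75.2 ] alpha 15.590788244616936 tilt [-0.  0. -1.] [-5.74 -1.17  1.5 ] 0.24465400437843943 [-23.13  30.54  88.43  -0.04  61.13 -38.7 ]
```

apply_moves(
  steps=[
    {"tx": 0,"ty": 0,"tz": 0,"yaw": 0,"jaw": 0},
    {"tx": 0,"ty": 0,"tz": 0,"yaw": 0,"jaw": 0},
    {"tx": 0,"ty": 0,"tz": 0,"yaw": 0,"jaw": 0},
    {"tx": 0,"ty": 0,"tz": 0,"yaw": 0,"jaw": 0},
  ],
)

```text
time_s: 21.55
tcp_pos: [533.0, -100.1, 75.2]
tcp_rot: [-106.5, 89.9, 179.1]
ft_force: [-6.5, -1.4, 0.7]
grip_width: 0.251
```

```bash
python3 gs.py
```

```text
21.55 gate xy -16.399506459823673 0.7217179407080784 z 75.22006081242759 F along -6.614622010219299 side 0.40689824531792673 z 0.6987770961817562
```

View pics/w11.png

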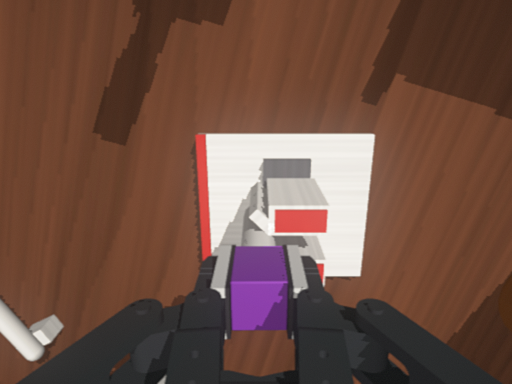

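apply_moves(
  steps=[
    {"tx": 0,"ty": 0.001,"tz": 0,"yaw": 0,"jaw": 0},
    {"tx": 0,"ty": 0,"tz": 0,"yaw": 0,"jaw": 0},
    {"tx": 0,"ty": 0,"tz": 0,"yaw": 0,"jaw": 0},
  ],
)

```text
time_s: 21.85
tcp_pos: [533.7, -99.9, 75.2]
tcp_rot: [-104.9, 89.9, -179.3]
ft_force: [-7.2, -1.4, 2.6]
grip_width: 0.247
```

```bash
python3 gs.py
```

```text
21.85 gate xy -15.678458707699523 0.7756321638272298 z 75.18892706785279 F along -7.262986905158642 side 0.6033835935467002 z 2.5763376560744082
```

apply_moves(
  steps=[
    {"tx": 0,"ty": 0,"tz": 0,"yaw": 0,"jaw": 0},
    {"tx": 0,"ty": 0,"tz": 0,"yaw": 0,"jaw": 0},
    {"tx": 0,"ty": 0,"tz": 0,"yaw": 0,"jaw": 0},
    {"tx": 0,"ty": 0,"tz": 0,"yaw": 0,"jaw": 0},
    {"tx": 0,"ty": 0,"tz": 0,"yaw": 0,"jaw": 0},
  ],
)

```text
time_s: 22.35
tcp_pos: [533.7, -99.9, 75.2]
tcp_rot: [-105.1, 89.8, -179.5]
ft_force: [-6.7, -1.9, 2.1]
grip_width: 0.25
```

```bash
python3 gs.py
```

```text
22.35 gate xy -15.716817303447627 0.7681712782301123 z 75.17837353352408 F along -6.992170684832832 side 0.0025139240480162735 z 2.0556573061957595
```

apply_moves(
  steps=[
    {"tx": 0,"ty": 0,"tz": 0,"yaw": 0,"jaw": 0},
    {"tx": 0,"ty": 0,"tz": 0,"yaw": 0,"jaw": 0},
    {"tx": 0,"ty": 0,"tz": 0,"yaw": 0,"jaw": 0},
    {"tx": 0,"ty": 0,"tz": 0,"yaw": 0,"jaw": 0},
    {"tx": 0,"ty": 0,"tz": 0,"yaw": 0,"jaw": 0},
    {"tx": 0,"ty": 0,"tz": 0,"yaw": 0,"jaw": 0},
  ],
)

```text
time_s: 22.95
tcp_pos: [533.7, -99.9, 75.2]
tcp_rot: [-104.9, 89.8, -179.3]
ft_force: [-7.3, -1.9, 2.3]
grip_width: 0.245
```

```bash
python3 gs.py
```

```text
22.95 gate xy -15.719387411520684 0.7733724405322653 z 75.18508897039469 F along -7.568300966624401 side 0.12925929851743898 z 2.316967423143988
```

apply_moves(
  steps=[
    {"tx": 0,"ty": -0.003,"tz": 0,"yaw": 0,"jaw": 0},
    {"tx": 0,"ty": -0.007,"tz": 0,"yaw": 0,"jaw": 0},
    {"tx": 0,"ty": -0.01,"tz": 0,"yaw": 0,"jaw": 0},
    {"tx": 0,"ty": 0,"tz": 0,"yaw": 0,"jaw": 0},
  ],
)

```text
time_s: 23.35
tcp_pos: [514.6, -105.4, 75.4]
tcp_rot: [100.2, 90.0, 25.7]
ft_force: [0.2, -0.4, -1.0]
grip_width: 0.25
```

apply_moves(
  steps=[
    {"tx": -0.015,"ty": 0,"tz": 0,"yaw": 0,"jaw": 0},
    {"tx": -0.03,"ty": 0,"tz": 0,"yaw": 0,"jaw": 0},
    {"tx": -0.035,"ty": 0,"tz": 0,"yaw": 0.136,"jaw": 0},
    {"tx": -0.025,"ty": 0,"tz": 0,"yaw": 0.136,"jaw": 0},
    {"tx": 0,"ty": 0,"tz": 0,"yaw": 0,"jaw": 0},
    {"tx": 0,"ty": 0.01,"tz": -0.02,"yaw": 0,"jaw": 0},
    {"tx": 0,"ty": 0.02,"tz": -0.04,"yaw": 0,"jaw": 0},
    {"tx": 0,"ty": 0.02,"tz": -0.04,"yaw": 0,"jaw": 0},
    {"tx": 0,"ty": 0.02,"tz": -0.04,"yaw": 0,"jaw": 0},
    {"tx": 0,"ty": 0.02,"tz": -0.04,"yaw": 0,"jaw": 0},
    {"tx": 0,"ty": 0.02,"tz": -0.04,"yaw": 0,"jaw": 0},
    {"tx": 0,"ty": 0.02,"tz": -0.04,"yaw": 0,"jaw": 0},
    {"tx": 0,"ty": 0.015,"tz": -0.03,"yaw": 0,"jaw": 0},
    {"tx": 0,"ty": 0.009,"tz": -0.016,"yaw": 0,"jaw": 0},
    {"tx": 0,"ty": 0,"tz": 0,"yaw": 0,"jaw": 0},
    {"tx": 0,"ty": 0,"tz": 0,"yaw": 0,"jaw": 0},
  ],
)

```text
time_s: 24.95
tcp_pos: [669.1, 200.6, 179.0]
tcp_rot: [-77.2, 89.9, -167.1]
ft_force: [0.1, -0.2, 0.0]
grip_width: 0.249
```

```bash
python3 snap.py w12
python3 - <<'E'
import pickle
from h import *
st,d=pickle.load(open("w12.pkl","rb")); p=d["pixels"]
cv2.imwrite("pics/w12a.png",cv2.resize(p[110:240,200:320],None,fx=4.6,fy=4.6,interpolation=cv2.INTER_CUBIC))
E
```

```text
24.95 [669.11 200.63 178.99] alpha 0.08672760123518154 tilt [-0. -0. -1.] [ 0.1  -0.21  0.02] 0.24943193066099756 [ 7.01 39.29 51.73 -0.01 89.07  6.92]
```

View pics/w12.png

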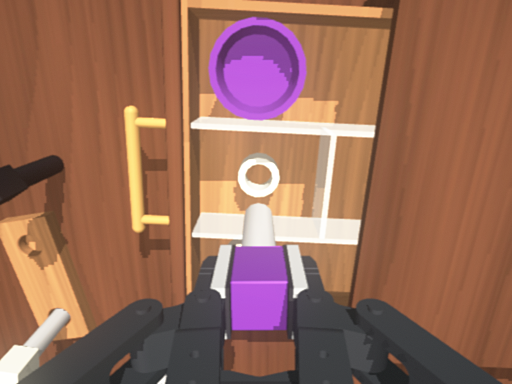

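View pics/w12a.png

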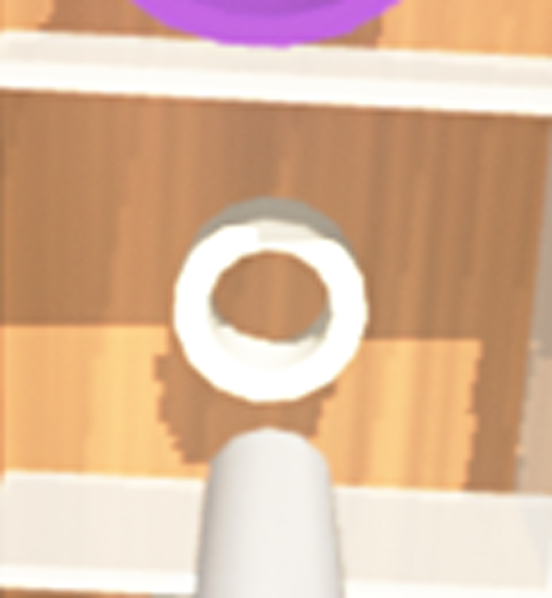

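Run:
```python
import pickle
from h import *
np.set_printoptions(precision=2,suppress=True)
st,d=pickle.load(open("w12.pkl","rb")); c=cam(d,st)
f=lambda q:(np.array(q)+.5)/4.6-.5+[200,110]
X=onz(c,f([(270,311.5),(173,311),(367,311),(270,221),(270,403)]),35);print(X)
R=Ro.from_euler("xyz",st["tcp_rot"],degrees=True).as_matrix()
print("post axis offset in tool needed:", (X[0]-st["tcp_pos"])@R)
# predicted ring appearance under the post axis
th=np.linspace(0,2*np.pi,8)
print("foot pred", proj(c,st["tcp_pos"]+R@np.array([63,0,-9])), "obs",f((268,428)))
```

```text
[[668.7  201.4   35.  ]
 [650.56 201.46  35.  ]
 [686.83 201.54  35.  ]
 [668.68 218.64  35.  ]
 [668.72 183.32  35.  ]]
post axis offset in tool needed: [143.99  -0.17  -0.83]
foot pred [[258.32 199.46]] obs [257.87 202.65]
```

apply_moves(
  steps=[
    {"tx": 0.015,"ty": 0,"tz": -0.0018,"yaw": 0,"jaw": 0},
    {"tx": 0.025,"ty": 0,"tz": 0,"yaw": 0,"jaw": 0},
    {"tx": 0.02,"ty": 0,"tz": 0,"yaw": 0,"jaw": 0},
    {"tx": 0.012,"ty": 0,"tz": 0,"yaw": 0,"jaw": 0},
    {"tx": 0.004,"ty": 0,"tz": 0,"yaw": 0,"jaw": 0},
    {"tx": 0,"ty": 0,"tz": 0,"yaw": 0,"jaw": 0},
    {"tx": 0,"ty": 0,"tz": 0,"yaw": 0,"jaw": 0},
  ],
)

```text
time_s: 25.7
tcp_pos: [669.9, 202.5, 105.5]
tcp_rot: [97.5, 89.9, 7.5]
ft_force: [0.2, -0.5, -0.6]
grip_width: 0.249
```

```bash
python3 snap.py w13
python3 - <<'E'
import pickle
from h import *
st,d=pickle.load(open("w13.pkl","rb")); p=d["pixels"]
cv2.imwrite("pics/w13a.png",cv2.resize(p[130:250,200:320],None,fx=4.8,fy=4.8,interpolation=cv2.INTER_CUBIC))
E
```

```text
25.7 [669.9  202.46 105.53] alpha -0.007704316527974122 tilt [ 0.  0. -1.] [ 0.17 -0.51 -0.64] 0.24874920105412576 [ 7.15 42.43 57.77  0.   79.69  7.16]
```

View pics/w13a.png

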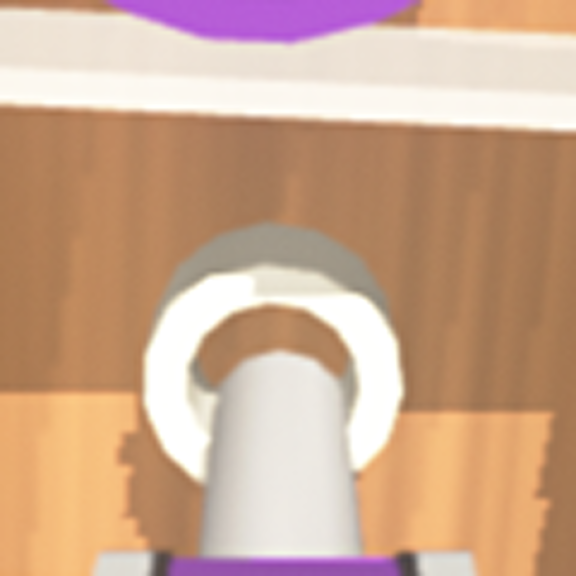

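apply_moves(
  steps=[
    {"tx": 0.003,"ty": -0.0012,"tz": 0,"yaw": 0,"jaw": 0},
    {"tx": 0.004,"ty": 0,"tz": 0,"yaw": 0,"jaw": 0},
    {"tx": 0.004,"ty": 0,"tz": 0,"yaw": 0,"jaw": 0},
    {"tx": 0.003,"ty": 0,"tz": 0,"yaw": 0,"jaw": 0},
  ],
)

```text
time_s: 26.15
tcp_pos: [668.1, 202.6, 89.8]
tcp_rot: [-79.9, 90.0, -169.9]
ft_force: [-0.2, 0.7, -1.2]
grip_width: 0.243
```

apply_moves(
  steps=[
    {"tx": 0.003,"ty": 0,"tz": 0,"yaw": 0,"jaw": 0},
    {"tx": 0.003,"ty": 0,"tz": 0,"yaw": 0,"jaw": 0},
    {"tx": 0.003,"ty": 0,"tz": 0,"yaw": 0,"jaw": 0},
    {"tx": 0.002,"ty": 0,"tz": 0,"yaw": 0,"jaw": 0},
  ],
)

```text
time_s: 26.55
tcp_pos: [668.2, 202.6, 79.0]
tcp_rot: [-81.0, 90.0, -171.0]
ft_force: [0.9, -1.0, -0.5]
grip_width: 0.25
```

apply_moves(
  steps=[
    {"tx": 0.002,"ty": 0,"tz": 0,"yaw": 0,"jaw": 0},
    {"tx": 0,"ty": 0,"tz": 0,"yaw": 0,"jaw": 0},
  ],
)

```text
time_s: 26.75
tcp_pos: [668.1, 202.6, 77.1]
tcp_rot: [-78.0, 90.0, -168.0]
ft_force: [-0.2, 0.0, -1.0]
grip_width: 0.249
```

apply_moves(
  steps=[
    {"tx": 0.001,"ty": 0,"tz": 0,"yaw": 0,"jaw": 0},
    {"tx": 0,"ty": 0,"tz": 0,"yaw": 0,"jaw": 0},
    {"tx": 0,"ty": 0,"tz": 0,"yaw": 0,"jaw": 0},
  ],
)

```text
time_s: 27.05
tcp_pos: [668.2, 202.6, 76.4]
tcp_rot: [83.6, 90.0, -6.4]
ft_force: [0.6, -0.5, -0.2]
grip_width: 0.246
```

```bash
python3 snap.py w14
```

```text
27.05 [668.22 202.63  76.41] alpha 0.0009931244019281424 tilt [ 0. -0. -1.] [ 0.55 -0.47 -0.21] 0.24601612937976075 [ 7.18 43.85 59.92 -0.   76.22  7.18]
```

View pics/w14.png

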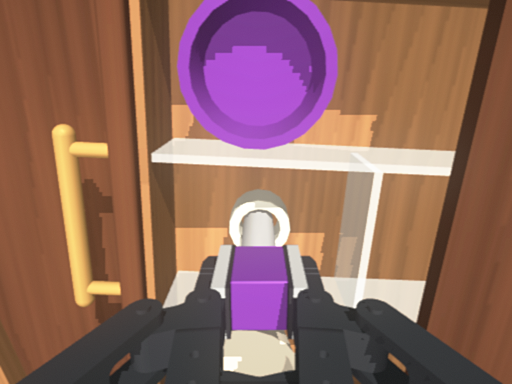

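apply_moves(
  steps=[
    {"tx": 0.001,"ty": 0,"tz": 0,"yaw": 0,"jaw": 0},
    {"tx": 0,"ty": 0,"tz": 0,"yaw": 0,"jaw": 0},
    {"tx": 0,"ty": 0,"tz": 0,"yaw": 0,"jaw": 0},
  ],
)

```text
time_s: 27.4
tcp_pos: [668.4, 202.6, 76.2]
tcp_rot: [95.6, 89.9, 5.6]
ft_force: [-1.0, -0.6, 4.8]
grip_width: 0.246
```

```bash
python3 gs.py
```

```text
27.4 gate xy 195.42145001880138 255.8983515973437 z 76.15681629609323 F along -1.153580273432891 side -0.31224652484307786 z 4.780571322713409
```

Floor contact (4.8 N up, z 76.2 as predicted). Release with a partial opening, then rise.

apply_moves(
  steps=[
    {"tx": -0.001,"ty": 0,"tz": 0,"yaw": 0,"jaw": 0.3},
    {"tx": 0,"ty": 0,"tz": 0,"yaw": 0,"jaw": 0.45},
    {"tx": 0,"ty": 0,"tz": 0,"yaw": 0,"jaw": 0.45},
    {"tx": 0,"ty": 0,"tz": 0,"yaw": 0,"jaw": 0.45},
    {"tx": 0,"ty": 0,"tz": 0,"yaw": 0,"jaw": 0.45},
    {"tx": 0,"ty": 0,"tz": 0,"yaw": 0,"jaw": 0.45},
  ],
)

```text
time_s: 28.0
tcp_pos: [668.2, 202.6, 76.2]
tcp_rot: [-82.0, 90.0, -172.0]
ft_force: [1.0, -0.5, -0.4]
grip_width: 0.449
```

```bash
python3 snap.py w15
```

```text
28.0 [668.18 202.6   76.21] alpha -0.0023866515707370644 tilt [-0. -0. -1.] [ 0.96 -0.46 -0.36] 0.44919985508049814 [ 7.18 43.86 59.93 -0.   76.22  7.18]
```

View pics/w15.png

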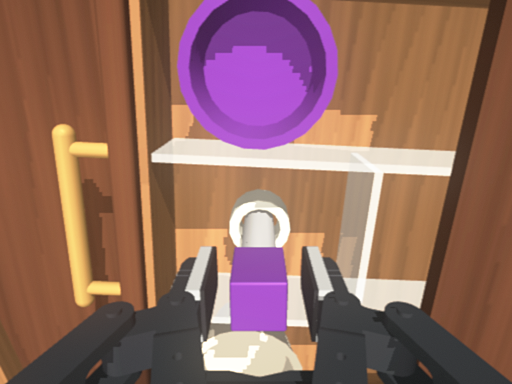

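Released with clearance on both sides; the post stands. Rise straight up.

apply_moves(
  steps=[
    {"tx": -0.01,"ty": 0,"tz": 0,"yaw": 0,"jaw": 0.45},
    {"tx": -0.02,"ty": 0,"tz": 0,"yaw": 0,"jaw": 0.45},
    {"tx": -0.03,"ty": 0,"tz": 0,"yaw": 0,"jaw": 0.45},
    {"tx": -0.04,"ty": 0,"tz": 0,"yaw": 0,"jaw": 0.45},
    {"tx": -0.03,"ty": 0,"tz": 0,"yaw": 0,"jaw": 0.45},
    {"tx": 0,"ty": 0,"tz": -0.04,"yaw": 0,"jaw": 0.45},
    {"tx": 0,"ty": 0,"tz": 0,"yaw": 0,"jaw": 0.45},
    {"tx": 0,"ty": 0,"tz": 0,"yaw": 0,"jaw": 0.45},
    {"tx": 0,"ty": 0,"tz": 0,"yaw": 0,"jaw": 0.45},
  ],
)

```text
time_s: 28.95
tcp_pos: [668.1, 242.0, 206.2]
tcp_rot: [-59.0, 90.0, -149.0]
ft_force: [0.5, -0.6, -0.2]
grip_width: 0.453
```

```bash
python3 snap.py w16
python3 - <<'E'
from station import r
from h import *
d=r.read_camera("scene"); cv2.imwrite("pics/sc2.png",cv2.resize(d["pixels"][60:384,100:450],None,fx=1.8,fy=1.8))
E
```

```text
28.95 [668.12 242.02 206.21] alpha -0.02084587285021841 tilt [-0. -0. -1.] [ 0.46 -0.59 -0.17] 0.4526312146598388 [10.4  39.83 46.27 -0.01 93.94 10.42]
```

View pics/w16.png

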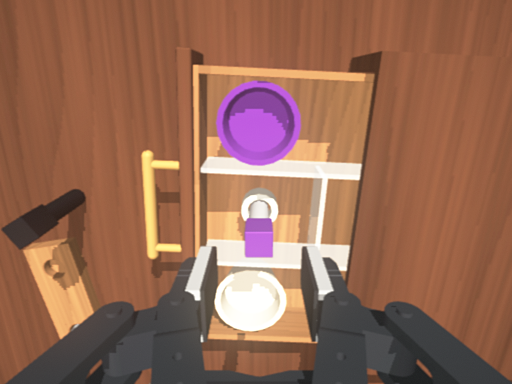

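View pics/sc2.png

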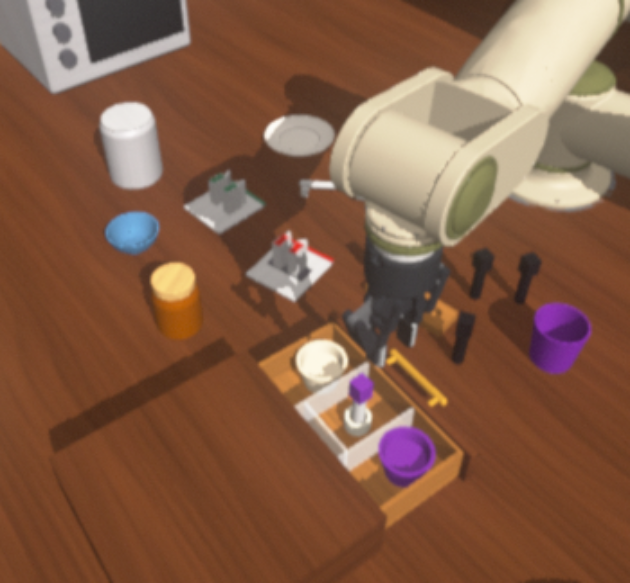

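Run:
```python
import pickle
from h import *
np.set_printoptions(precision=1,suppress=True)
st,d=pickle.load(open("w16.pkl","rb")); c=cam(d,st)
p=d["pixels"][:,:,:].astype(int); print(p[214:262:2,258].tolist())
for z in (108,112): print(onz(c,[[245.5,245],[272.5,245],[259,233],[259,256]],z))
print(proj(c,[[668.4,201.6,108],[668.4,201.6+11,108],[668.4,201.6-11,108],[668.4,201.6+11,78]]))
```

```text
[[237, 242, 246], [240, 247, 248], [201, 150, 194], [185, 93, 166], [187, 96, 167], [188, 97, 168], [188, 97, 167], [188, 98, 169], [185, 96, 165], [241, 126, 224], [225, 107, 200], [226, 109, 200], [226, 110, 200], [225, 110, 200], [226, 110, 200], [225, 109, 199], [225, 110, 201], [226, 111, 201], [225, 112, 201], [226, 113, 201], [225, 112, 201], [221, 120, 200], [229, 242, 244], [234, 241, 243]]
[[658.1 201.4 108. ]
 [678.9 201.4 108. ]
 [668.5 211.6 108. ]
 [668.5 191.9 108. ]]
[[658.2 203.4 112. ]
 [678.7 203.4 112. ]
 [668.5 213.4 112. ]
 [668.5 194.1 112. ]]
[[258.9 244.8]
 [258.9 231.8]
 [258.9 257.5]
 [258.9 216.9]]
```

```bash
python3 -c "
from station import r
print(r.close_job())"
```

```text
the job is handed in; nothing more can be done
None
```

I gauged the purple-capped post on both gates, stood it in the white socket in the drawer and released it. I handed the job in at about 29 s. The hand-in gives no verdict, so everything below is from my own checks.

- **Go gap:** I pushed the post through low and upright, with its foot 12–14 mm above the worktop, and out to about 50 mm past the gate's origin. The wrist force never rose above noise, about 1–2 N.
- **No-go gap:** First touch was at about x = -18.5 mm. I held the post against the gap for about 2.7 s. The first 1.3 s settled at about 6 N, below the 8 N aim, so I pressed a little further. The last second or so held at about 7.3 N, with the largest reading at 8 N. The post was stopped at about x = -15.7 mm, then backed out.
- **Socket:** I felt the floor of the socket at the expected height, with 4.8 N upward. After release the cap measured at (668.5, 201.5) mm, against about (668.7, 201.4) for the ring, and its outline matched a fully seated, upright post.
- **Clear of everything:** The gripper is about 100 mm above the post, touching nothing. In the last pictures the drawer and the bystanders I could see looked unmoved. The spare post was mostly hidden, so I could not confirm it.
- **Disagreements:** The top and wrist cameras differed by 1–4 mm sideways. I used the wrist camera, and its repeated measurements agreed with each other.

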